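# Clear the breadboard and set up the raised optics plate

### The job

Holding the scraper block, sweep every loose offcut off the breadboard into the catch tray at its end, then stand the scraper back on its rubber pad. Next pick, from the spacers on the bench, two of the same height as the one already standing on the breadboard, stand one centred on each of the two empty ring marks, and lay the optics plate on the three spacers, square with the breadboard, centred over the three marks and level. Leave the carton and the screwdriver alone.

Things in the scene. Friction and masses are not known exactly. Their poses are not given: they have to be found in the camera images.
- board: Fixed black aluminium breadboard on feet, 240 (x) x 300 (y) mm, flat top 30 mm above the bench, grid of tapped holes (flush, smooth) and three ring marks on it. Origin on the bench under its centre. A white catch tray is hooked on its -y end, open at the top. The board with its tray lies at a different place and yaw each time.
- tray (a point): Centre of the catch tray's inner floor, 3 mm above the bench; axes as the board's. Inside 250 mm (x) by 80 mm (y), directly against the board's -y end (which is 43 mm from this point) and 27 mm below the board's top; the outer wall stands 24 mm and the two end walls (x = -127 and +127 mm) 34 mm above the bench.
- mark_near (a point): Centre of an empty ring mark (60 mm across) on the board's top, at x -60, y +10 mm of the board (the one nearer the robot).
- mark_far (a point): Centre of the other empty ring mark, at x +60, y +10 mm of the board.
- board_centre (a point): Point on the board's top in the middle of the three ring marks (x 0, y +45 mm of the board), where the optics plate's centre belongs.
- pad: Fixed black rubber pad on the bench, 140 (x) x 100 (y) x 4 mm, where the scraper lives. Origin under its centre.
- scraper: Scraper block: grey bar 80 (its x) x 50 (y) x 22 mm high with a rubber underside, and an upright wooden handle 26 x 26 mm on its middle from 22 to 72 mm height. 0.16 kg. Origin at the centre of its underside, z up; at the start it stands on the pad, long side along its x.
- optics_plate: Aluminium plate 170 x 170 x 6 mm with a black 40 x 40 x 40 mm cage cube over its centre, from 28 to 68 mm above the plate's underside, on a 25 mm post; a lens tube 25 mm thick sticks out 18 mm from the cube's +x side, so grip the cube across its y faces. 0.6 kg, balanced under the cube. Origin at the centre of the plate's underside, z up. At the start it lies flat on the bench.
- carton: Bystander: brown cardboard box, 70 x 90 x 110 mm, origin under its centre.
- driver: Bystander: screwdriver lying on the bench, 160 mm long.
- fitted_25: Spacer already standing on the board's third ring mark (x 0, y +115 mm of the board): aluminium cylinder 48 mm across, 25 mm high, origin at the centre of its underside, loose. Only one of fitted_25, fitted_35, fitted_45 is there in a run.
- fitted_35: Spacer already standing on the board's third ring mark (x 0, y +115 mm of the board): aluminium cylinder 48 mm across, 35 mm high, origin at the centre of its underside, loose. Only one of fitted_25, fitted_35, fitted_45 is there in a run.
- fitted_45: Spacer already standing on the board's third ring mark (x 0, y +115 mm of the board): aluminium cylinder 48 mm across, 45 mm high, origin at the centre of its underside, loose. Only one of fitted_25, fitted_35, fitted_45 is there in a run.
- spacer_25a: Stock spacer on the bench: aluminium cylinder 48 mm across, 25 mm high, standing, origin at the centre of its underside. Same look as the others but for the height.
- spacer_25b: Stock spacer on the bench: aluminium cylinder 48 mm across, 25 mm high, standing, origin at the centre of its underside. Same look as the others but for the height.
- spacer_35a: Stock spacer on the bench: aluminium cylinder 48 mm across, 35 mm high, standing, origin at the centre of its underside. Same look as the others but for the height.
- spacer_35b: Stock spacer on the bench: aluminium cylinder 48 mm across, 35 mm high, standing, origin at the centre of its underside. Same look as the others but for the height.
- spacer_45a: Stock spacer on the bench: aluminium cylinder 48 mm across, 45 mm high, standing, origin at the centre of its underside. Same look as the others but for the height.
- spacer_45b: Stock spacer on the bench: aluminium cylinder 48 mm across, 45 mm high, standing, origin at the centre of its underside. Same look as the others but for the height.
- offcut1: Loose steel offcut lying on the board, 18 x 13 x 7 mm, origin at the centre of its underside. May be absent.
- offcut2: Loose steel offcut lying on the board, 16 x 14 x 7 mm, origin at the centre of its underside. May be absent.
- offcut3: Loose steel offcut lying on the board, 20 x 12 x 7 mm, origin at the centre of its underside. May be absent.
- offcut4: Loose steel offcut lying on the board, 17 x 15 x 7 mm, origin at the centre of its underside. May be absent.
- offcut5: Loose steel offcut lying on the board, 19 x 13 x 7 mm, origin at the centre of its underside. May be absent.

How it is judged:
On the way, in this order (a step that is already met when the one before it is completed fails the run):
1. the scraper is held in the gripper on the breadboard (contact force between the fingers and scraper above 1 N and x of scraper in the frame of board between -0.11 and 0.11 m and y of scraper in the frame of board between -0.17 and 0.15 m and z of scraper in the frame of board below 0.037 m), for 0.2 s.
2. every offcut is in the catch tray, the scraper still in the gripper (x of offcut1 in the frame of tray between -0.124 and 0.124 m and y of offcut1 in the frame of tray between -0.043 and 0.04 m and z of each of offcut1, offcut2, offcut3, offcut4, offcut5 in the frame of tray below 0.022 m and x of offcut2 in the frame of tray between -0.124 and 0.124 m and y of offcut2 in the frame of tray between -0.043 and 0.04 m and x of offcut3 in the frame of tray between -0.124 and 0.124 m and y of offcut3 in the frame of tray between -0.043 and 0.04 m and x of offcut4 in the frame of tray between -0.124 and 0.124 m and y of offcut4 in the frame of tray between -0.043 and 0.04 m and x of offcut5 in the frame of tray between -0.124 and 0.124 m and y of offcut5 in the frame of tray between -0.043 and 0.04 m and contact force between the fingers and scraper above 1 N), for 0.2 s.
3. the scraper stands on its pad, released (horizontal distance between scraper and pad below 0.04 m and z of scraper in the frame of pad below 0.008 m and angle between scraper's own z axis and vertical below 0.1 rad and contact force between the fingers and scraper below 0.2 N), for 0.2 s.
4. a stock spacer stands on each of the two empty marks (((horizontal distance between spacer_25a and mark_near below 0.008 m and z of spacer_25a in the frame of mark_near below 0.004 m and angle between spacer_25a's own z axis and vertical below 0.05 rad) or (horizontal distance between spacer_25b and mark_near below 0.008 m and z of spacer_25b in the frame of mark_near below 0.004 m and angle between spacer_25b's own z axis and vertical below 0.05 rad) or (horizontal distance between spacer_35a and mark_near below 0.008 m and z of spacer_35a in the frame of mark_near below 0.004 m and angle between spacer_35a's own z axis and vertical below 0.05 rad) or (horizontal distance between spacer_35b and mark_near below 0.008 m and z of spacer_35b in the frame of mark_near below 0.004 m and angle between spacer_35b's own z axis and vertical below 0.05 rad) or (horizontal distance between spacer_45a and mark_near below 0.008 m and z of spacer_45a in the frame of mark_near below 0.004 m and angle between spacer_45a's own z axis and vertical below 0.05 rad) or (horizontal distance between spacer_45b and mark_near below 0.008 m and z of spacer_45b in the frame of mark_near below 0.004 m and angle between spacer_45b's own z axis and vertical below 0.05 rad)) and ((horizontal distance between spacer_25a and mark_far below 0.008 m and z of spacer_25a in the frame of mark_far below 0.004 m and angle between spacer_25a's own z axis and vertical below 0.05 rad) or (horizontal distance between spacer_25b and mark_far below 0.008 m and z of spacer_25b in the frame of mark_far below 0.004 m and angle between spacer_25b's own z axis and vertical below 0.05 rad) or (horizontal distance between spacer_35a and mark_far below 0.008 m and z of spacer_35a in the frame of mark_far below 0.004 m and angle between spacer_35a's own z axis and vertical below 0.05 rad) or (horizontal distance between spacer_35b and mark_far below 0.008 m and z of spacer_35b in the frame of mark_far below 0.004 m and angle between spacer_35b's own z axis and vertical below 0.05 rad) or (horizontal distance between spacer_45a and mark_far below 0.008 m and z of spacer_45a in the frame of mark_far below 0.004 m and angle between spacer_45a's own z axis and vertical below 0.05 rad) or (horizontal distance between spacer_45b and mark_far below 0.008 m and z of spacer_45b in the frame of mark_far below 0.004 m and angle between spacer_45b's own z axis and vertical below 0.05 rad))), for 0.2 s.
At the end, for the whole second after the job is handed in: Offcuts in the tray; scraper upright on its pad within 40 mm of its centre; fitted spacer on its mark and a stock spacer within 8 mm of each other mark; optics plate on them, centre within 15 mm of board_centre, square within 0.12 rad, level within 0.02 rad (three equal spacers), at rest (all of step 3 and all of step 4 and x of offcut1 in the frame of tray between -0.124 and 0.124 m and y of offcut1 in the frame of tray between -0.043 and 0.04 m and z of each of offcut1, offcut2, offcut3, offcut4, offcut5 in the frame of tray below 0.022 m and x of offcut2 in the frame of tray between -0.124 and 0.124 m and y of offcut2 in the frame of tray between -0.043 and 0.04 m and x of offcut3 in the frame of tray between -0.124 and 0.124 m and y of offcut3 in the frame of tray between -0.043 and 0.04 m and x of offcut4 in the frame of tray between -0.124 and 0.124 m and y of offcut4 in the frame of tray between -0.043 and 0.04 m and x of offcut5 in the frame of tray between -0.124 and 0.124 m and y of offcut5 in the frame of tray between -0.043 and 0.04 m and x of fitted_25 in the frame of board between -0.008 and 0.008 m and y of fitted_25 in the frame of board between 0.107 and 0.123 m and angle between each of fitted_25, fitted_35, fitted_45's own z axis and vertical below 0.05 rad and x of fitted_35 in the frame of board between -0.008 and 0.008 m and y of fitted_35 in the frame of board between 0.107 and 0.123 m and x of fitted_45 in the frame of board between -0.008 and 0.008 m and y of fitted_45 in the frame of board between 0.107 and 0.123 m and horizontal distance between optics_plate and board_centre below 0.015 m and angle between optics_plate's own z axis and vertical below 0.02 rad and z of optics_plate in the frame of board_centre between 0.022 and 0.048 m and (angle between the x axis of optics_plate and the x axis of board, either way round below 0.12 rad or angle between the x axis of optics_plate and the y axis of board, either way round below 0.12 rad) and linear speed of optics_plate below 0.01 m/s and contact force between the fingers and optics_plate below 0.2 N); the robot touches nothing.
It fails at once if the carton is disturbed (moved over 30 mm) (distance of carton from where it was at the start of the episode above 0.03 m).
It fails at once if the screwdriver is disturbed (moved over 30 mm) (distance of driver from where it was at the start of the episode above 0.03 m).
Of fitted_25, fitted_35, fitted_45 only 1 to 1 are there at a start; the rules pass over those that are not, and their reading is None.
Of offcut1, offcut2, offcut3, offcut4, offcut5 only 3 to 5 are there at a start; the rules pass over those that are not, and their reading is None.
At some moment in a run one of scraper, spacer_25a, spacer_25b, spacer_35a, spacer_35b, spacer_45a, spacer_45b may be knocked a few centimetres aside while the robot is not near it.
It also fails if it takes over 192 s, if anything falls off the work surface, if the arm or the gripper's body presses on something with over 40 N, if the wrist force passes 120 N, or if a joint passes its speed limit or range.

### The arm

A 6-joint arm with a two-finger parallel gripper is mounted at the origin on the work surface. World frame = base frame: x ahead of the robot, y to its left, z up, the work surface at z = 0. Lengths are in m, angles in rad, forces in N, time in s.
With the tool pointing down it reaches from about 0.3 to 0.85 m from the base axis. Payload 5.4 kg.
Tool frame: the origin (TCP) lies on the centre line of the jaws, within the pads' length; the fingertips stand 25 mm ahead of it and the grasp point (between the pads) lies 6 mm ahead of it (manip.tcp_to_tips is the distance from the TCP to the fingertips, in m); z points along the fingers, y is the line along which they close (so a half turn about z gives the same grasp; the last joint's range is limited). The gripper opens to 85 mm and grips with 20 to 120 N. Pads are 22 mm wide; open, the fingers measure 114 mm over their backs; the gripper's body (76 mm by 85 mm) begins 54 mm behind the grasp point. The pads swing forward as they close: fully open they stand 13 mm farther back than shut.
Start: joints at [-1.313, 0.158, 1.597, -0, 1.386, -0.21], TCP at [0.259, -0.513, 0.256] pointing down, gripper open.
Joint ranges: [-2.91, 2.91], [-0.94, 2.29], [0.18, 2.7], [-1.29, 4.43], [0.17, 2.64], [-3, 3]. Speed limits (rad/s): [2.57, 2.57, 3.14, 3.14, 3.14, 3.14].

### API

Orientations are given as a unit quaternion [x, y, z, w].
In Python, from bench import manip gives the robot as it stands.
- The arm moves only by the tool run_rows, called after ">>>" as name(argument=value, ...) on one line, values as JSON. Schema: {"type":"object","properties":{"increments":{"type":"array","items":{"type":"number"},"minItems":7,"maxItems":84},"force":{"type":"number"},"only":{"type":"string"},"quiet":{"type":"boolean"},"lines":{"type":"string"}},"required":["increments"],"additionalProperties":false}. increments is one flat list of numbers that holds 1 to 12 rows one after another, with no inner brackets; each row has 7 numbers: dx, dy, dz in parts of the range, where 1.0 means 0.5 m, then a rotation vector rx, ry, rz in shares of 2 pi rad (1.0 is 2 pi rad), then the finger opening in m; each row shifts and turns the commanded pose from where the row before left it, along the tool's axes as they then stand; what a row does not reach is not made up. A row lasts 1/10 s, in which the tool goes at most 0.05 m and 0.15 rad, less where a joint would pass 70% of its speed; a pose out of reach is approached as far as the arm can. The fingers move at their own pace and stop on an object; force is the grip in N (left out, the last holds). Time passes only in rows, so rows that do not move let the fingers close. The tool returns the time, the measured TCP pose, the force, the opening and the grip force at its end. only (a regular expression) keeps the lines of the reply that match it, lines (a string "A,B") keeps lines A to B, and quiet returns only ok. A shift or turn number past 1, either way, is cut back to 1. Input that does not fit is refused with a message, and nothing moves.
- manip.observe(): the state, without advancing time (a new reading comes with each control period).
- manip.read_camera(name): name is "scene" or "top" or "wrist"; returns a dict with "color" (480x640x3 uint8, red, green, blue), "camera_matrix" (3x3 intrinsics, pixels), "eye" and "attitude" of the camera in the world. Camera axes: x right, y up, looking along -z (the intrinsics and any distortion apply to the point x, -y, -z); pixel columns grow to the right and rows downward; lengths in m; the calibration is good to about 2 mm. A picture is of the moment at which its call begins. There is no depth.
- manip.job_done(): hands the job in; it is judged then, once.
The state is a dict: "clock": time; "joint_pos": joint angles; "joint_velocities": joint speeds; "joint_efforts": joint torques, N m; "tcp_pos": TCP position; "tool_rot": TCP orientation; "contact_force": force on the tool from outside, world axes, zero at the start; "ft_torque": the same for the moment, N m; "grip_width": finger opening in m; "gripper_force": force on a finger pad.
Only numpy, scipy, OpenCV 4.12 (cv2) and the standard library are available. Lean on these libraries where they do the work, as an engineer would, in place of code of your own. Each camera call takes 0.05 s, during which the arm holds its last target. There are 200 camera calls.

## Working session

There is one attempt and no reset: what is moved stays moved. The work goes in short steps, Python scripts to look and compute and a tool call to move; the robot and the scene stay as the last step left them, time stands still between calls to the robot, and variables do not carry over. Pictures are saved under pics/ and viewed, at most 14 in all, crops included, and the job is handed in when it is done.

```bash
ls; mkdir -p pics; cat > h.py <<'E'
import numpy as np,cv2
from scipy.spatial.transform import Rotation as R
from bench import manip
def shot(name,fn):
    c=manip.read_camera(name); cv2.imwrite('pics/'+fn,c['color'][:,:,::-1]); np.savez('pics/'+fn[:-4]+'.npz',**{k:np.array(v) for k,v in c.items()}); return c
def load(fn): return dict(np.load('pics/'+fn+'.npz'))
def att(c):
    a=np.array(c['attitude']); return a if a.shape==(3,3) else R.from_quat(a).as_matrix()
def p2w(c,uv,z):
    K=c['camera_matrix']; d=np.linalg.inv(K)@np.array([uv[0],uv[1],1.]); d=att(c)@(d*[1,-1,-1]); e=np.array(c['eye'])
    return e+d*(z-e[2])/d[2]
def w2p(c,p):
    q=(att(c).T@(np.array(p)-c['eye']))*[1,-1,-1]; q=c['camera_matrix']@q; return q[:2]/q[2]
def togo(p,yaw=None):
    s=manip.observe(); M=R.from_quat(s['tool_rot']).as_matrix(); d=M.T@(np.array(p)-s['tcp_pos']); return d
E
python3 - <<'E'
from h import *
for n in ['scene','top']:
    c=shot(n,n+'0.png'); print(n,[k for k in c],c['eye'],c['attitude'],c['camera_matrix'])
s=manip.observe(); print(s)
E
```

```text
bench.py
pics
scene ['color', 'camera_matrix', 'eye', 'attitude'] [ 1.31955392 -0.2292221   0.63884632] [0.35745729 0.26425606 0.55206799 0.70541758] [[442.30906764   0.         327.32522656]
 [  0.         442.30906764 239.36752639]
 [  0.           0.           1.        ]]
top ['color', 'camera_matrix', 'eye', 'attitude'] [ 0.46582305 -0.01219716  1.50800937] [ 0.03208614 -0.02704258 -0.70408648  0.70887334] [[570.46646857   0.         319.62040341]
 [  0.         570.46646857 237.27142555]
 [  0.           0.           1.        ]]
{'clock': 0.1, 'joint_pos': array([-1.31310242e+00,  1.58969714e-01,  1.59811366e+00,  1.56362240e-05,
        1.38620632e+00, -2.10121008e-01]), 'joint_velocities': array([-0.00022606,  0.00026769, -0.00293081,  0.00014952,  0.00053352,
        0.00140018]), 'joint_efforts': array([ 9.06508176e-04, -3.96990430e+01, -3.32337856e+01, -3.46960007e-05,
        4.11114757e-03,  6.20276438e-06]), 'tcp_pos': array([ 0.25913244, -0.51273683,  0.25542081]), 'tool_rot': array([ 9.72768136e-01,  2.31778848e-01, -1.24995040e-05, -8.48463972e-04]), 'contact_force': array([ 0.42268913, -0.48362296,  0.44998533]), 'ft_torque': array([-0.020941  ,  0.07534495,  0.00406358]), 'gripper_force': 0.0, 'grip_width': 0.08545173927494229}
```

View pics/top0.png

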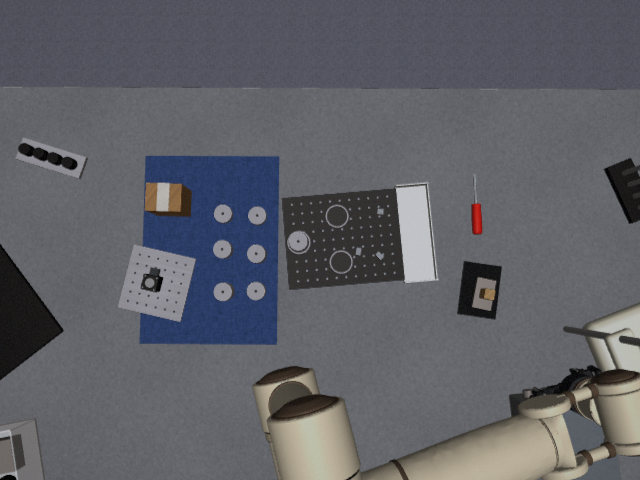

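View pics/scene0.png

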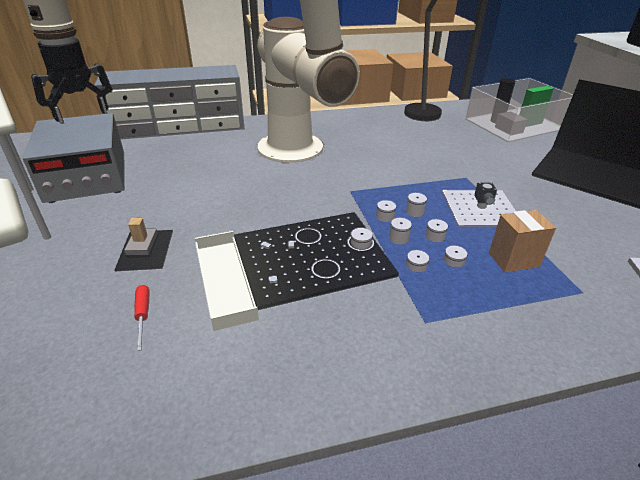

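The top view shows the board at about (285-405, 190-290), its tray on the right and the fitted spacer at (298,242). Offcuts are at (380,211), (359,251) and (380,256). The scraper is at (486,294), the six spacers are around (220-257, 213-292), and the plate is at (157,283).

```bash
python3 - <<'E'
import cv2
a=cv2.imread('pics/top0.png')
cv2.imwrite('pics/c1.png',cv2.resize(a[170:320,275:475],None,fx=4,fy=4,interpolation=cv2.INTER_CUBIC))
cv2.imwrite('pics/c2.png',cv2.resize(a[190:330,110:280],None,fx=4,fy=4,interpolation=cv2.INTER_CUBIC))
b=cv2.imread('pics/scene0.png')
cv2.imwrite('pics/c3.png',cv2.resize(b[170:320,345:545],None,fx=4,fy=4,interpolation=cv2.INTER_CUBIC))
E
```

```text
(no output)
```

View pics/c1.png

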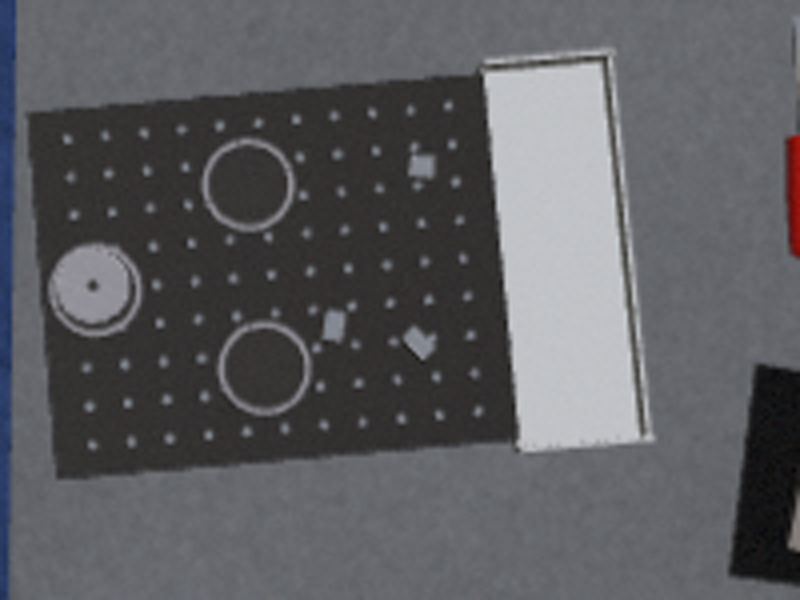

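View pics/c2.png

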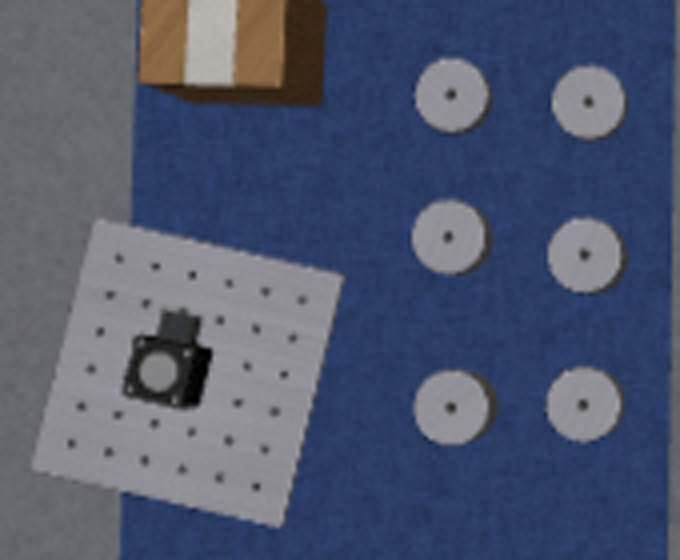

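View pics/c3.png

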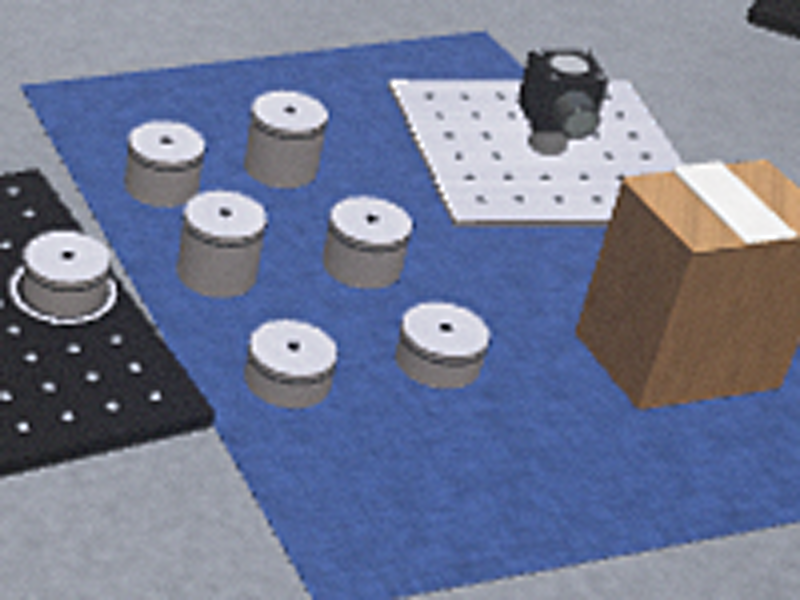

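Matching spacer hole centres between the top and scene crops lets me triangulate the heights.

```bash
cat > geo.py <<'E'
from h import *
t=load('top0'); s=load('scene0')
f=lambda u,v,o:((u+.5)/4-.5+o[0],(v+.5)/4-.5+o[1])
def ray(c,uv):
    d=att(c)@(np.linalg.inv(c['camera_matrix'])@[uv[0],uv[1],1.]*[1,-1,-1]); return c['eye'],d/np.linalg.norm(d)
def tri(a,b):
    (p,d),(q,e)=ray(t,a),ray(s,b); k=np.linalg.lstsq(np.c_[d,-e],q-p,rcond=None)[0]
    x,y=p+k[0]*d,q+k[1]*e; return (x+y)/2,np.linalg.norm(x-y)
E
python3 - <<'E'
from geo import *
np.set_printoptions(precision=4,suppress=True)
o1,o2,o3=(275,170),(110,190),(345,170)
T=dict(A=(451,95),B=(588,102),C=(448,237),D=(585,255),E=(451,408),F=(583,405))
S=dict(A=(445,327),B=(293,346),C=(371,218),D=(225,212),E=(290,110),F=(166,140))
for k in T: print(k,*tri(f(*T[k],o2),f(*S[k],o3)))
print('fit',*tri(f(92,286,o1),f(67,255,o3)))
P=lambda u,v,z,o=o1:p2w(t,f(u,v,o),z)
n,fa,fi=P(264,368,.03),P(248,184.5,.03),P(96,289,.03); print('rings',n,fa,fi)
M=np.array([n,fa,fi])[:,:2]; B=np.array([[-.06,.01],[.06,.01],[0,.115]])
C=[P(27,113,.03),P(57,478,.03),P(483,72,.03),P(517,441,.03)]; print('corners',*C)
M=np.r_[M,np.array(C)[:,:2]]; B=np.r_[B,[[.12,.15],[-.12,.15],[.12,-.15],[-.12,-.15]]]
w=np.r_[2,2,2,1,1,1,1][:,None]; mb=(M*w).sum(0)/w.sum();bb=(B*w).sum(0)/w.sum()
U,_,V=np.linalg.svd(((B-bb)*w).T@(M-mb)); Rm=(U@V).T; tt=mb-Rm@bb
print('board',tt,'yaw',np.arctan2(Rm[1,0],Rm[0,0]),'res mm',(M-(B@Rm.T+tt))*1e3)
print('offcuts',*[P(*p,.037) for p in [(422,166),(334,326),(420,343)]])
c=[P(97,219,.006,o2),P(343,275,.006,o2),P(280,526,.006,o2),P(33,469,.006,o2)]
print('plate',np.mean(c,0),[np.linalg.norm(c[i]-c[i-1]) for i in range(4)],'cube top',P(158,373,.068,o2),'edge dirs',[np.degrees(np.arctan2(*(c[i]-c[i-1])[1::-1])) for i in range(4)])
a=cv2.imread('pics/top0.png'); cv2.imwrite('pics/c4.png',cv2.resize(a[250:330,445:525],None,fx=6,fy=6,interpolation=cv2.INTER_CUBIC))
E
```

```text
A [0.651  0.2537 0.028 ] 5.748353345802258e-05
B [0.6469 0.1639 0.0276] 6.682157903813033e-06
C [0.5573 0.2519 0.0379] 0.00016443671343874047
D [0.5458 0.162  0.0483] 0.0005252800078909224
E [0.4476 0.2463 0.0474] 0.0008574351683897219
F [0.4499 0.1628 0.0379] 3.368675922330499e-05
fit [0.5771 0.0545 0.0573] 0.0002521639706043989
rings [ 0.5268 -0.0561  0.03  ] [ 0.6463 -0.0452  0.03  ] [0.5773 0.0533 0.03  ]
corners [0.6925 0.0996 0.03  ] [0.4549 0.0772 0.03  ] [ 0.7214 -0.1985  0.03  ] [ 0.4808 -0.2195  0.03  ]
board [ 0.5875 -0.0606] yaw 0.09088166044143457 res mm [[-0.0621  0.0234]
 [-0.0158  0.0378]
 [ 0.3    -0.6564]
 [-0.8816 -0.088 ]
 [ 0.5096 -0.687 ]
 [ 0.756   0.5677]
 [-0.8283  1.3977]]
offcuts [ 0.6582 -0.1578  0.037 ] [ 0.5539 -0.1009  0.037 ] [ 0.5433 -0.1563  0.037 ]
plate [0.4695 0.4266 0.006 ] [np.float64(0.16848817642204245), np.float64(0.1677689382391239), np.float64(0.1685082028953614), np.float64(0.16707117069185456)] cube top [0.4683 0.4276 0.068 ] edge dirs [np.float64(-12.477432426842801), np.float64(-102.37230505158087), np.float64(167.28532443457908), np.float64(77.6217614714389)]
```

View pics/c4.png

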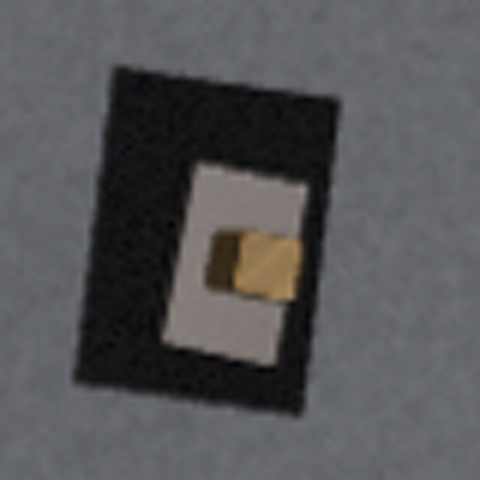

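```bash
cat >> h.py <<'E'
np.set_printoptions(precision=4,suppress=True)
BT=np.array([.5875,-.0606]);BY=.0909
def b2w(x,y): return BT+np.array([np.cos(BY)*x-np.sin(BY)*y,np.sin(BY)*x+np.cos(BY)*y])
def w2b(p): d=np.array(p[:2])-BT; return np.array([np.cos(BY)*d[0]+np.sin(BY)*d[1],-np.sin(BY)*d[0]+np.cos(BY)*d[1]])
def plan(p,yaw):
    "rz to turn first, then tool-frame translation after the turn; also tilt"
    s=manip.observe(); M=R.from_quat(s['tool_rot']).as_matrix(); y0=np.arctan2(M[1,0],M[0,0])
    rz=-((yaw-y0+np.pi)%(2*np.pi)-np.pi)
    c,n=np.cos(yaw),np.sin(yaw); G=np.array([[c,n,0],[n,-c,0],[0,0,-1.]])
    rv=R.from_matrix(M.T@G).as_rotvec()
    print('t %.1f'%s['clock'],'tcp',s['tcp_pos'],'yaw %.3f'%y0,'| rz %.4f rv'%rz,rv,'then d',G.T@(np.array(p)-s['tcp_pos']),'j6 %.2f j1 %.2f'%(s['joint_pos'][5],s['joint_pos'][0]))
E
python3 - <<'E'
from h import *
t=load('top0'); f=lambda u,v:((u+.5)/6-.5+445,(v+.5)/6-.5+250)
P=lambda q,z:p2w(t,f(*q),z)
for n,q,z in [('pad',[(115,66),(341,98),(303,415),(75,382)],.004),('scr',[(195,161),(308,183),(277,366),(163,343)],.026)]:
    c=[P(a,z) for a in q]; e=c[0]-c[3]; print(n,np.mean(c,0),np.arctan2(e[1],e[0]),[np.linalg.norm(c[i]-c[i-1]) for i in range(4)])
print('handle',P((268,267),.076), manip.tcp_to_tips)
for o in [(.6582,-.1578),(.5539,-.1009),(.5433,-.1563)]: print(w2b(o))
plan([.521,-.392,.14],-.174)
E
```

```text
pad [ 0.4572 -0.4205  0.004 ] -0.1393246806386896 [np.float64(0.13907255220984938), np.float64(0.09955608558667145), np.float64(0.13920779314468204), np.float64(0.09971380226821064)]
scr [ 0.4474 -0.4261  0.026 ] -0.18929419880616874 [np.float64(0.07949146385634351), np.float64(0.049298638363813985), np.float64(0.07976870270966548), np.float64(0.0495771413429924)]
handle [ 0.4465 -0.4255  0.076 ] 0.025
[ 0.0616 -0.1032]
[-0.0371 -0.0371]
[-0.0527 -0.0913]
t 0.1 tcp [ 0.2591 -0.5127  0.2554] yaw 0.468 | rz 0.6418 rv [-0.0017  0.0002  0.6418] then d [ 0.237  -0.1642  0.1154] j6 -0.21 j1 -1.31
```

Careful with the scale: shifts go in shares of 0.5 m and turns go in shares of 2 pi rad. That gives: 0.034 m is 0.068, 0.033 m is 0.066, 0.133 rad is 0.0212.

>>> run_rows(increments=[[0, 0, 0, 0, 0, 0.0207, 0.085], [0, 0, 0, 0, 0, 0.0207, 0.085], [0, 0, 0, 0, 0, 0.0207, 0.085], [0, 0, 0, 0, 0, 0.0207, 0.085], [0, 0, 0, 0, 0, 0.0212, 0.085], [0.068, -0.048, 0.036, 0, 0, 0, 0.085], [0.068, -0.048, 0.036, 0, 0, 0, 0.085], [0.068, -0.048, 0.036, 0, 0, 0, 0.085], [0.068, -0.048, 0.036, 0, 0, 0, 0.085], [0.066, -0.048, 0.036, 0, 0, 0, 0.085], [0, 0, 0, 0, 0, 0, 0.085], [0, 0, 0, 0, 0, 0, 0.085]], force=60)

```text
refused: increments[0]: [0, 0, 0, 0, 0, 0.0207, 0.085] is not of type 'number' (schema: type "number"). Nothing was moved.
```

The error is about the shape of the input: one flat list, 7 numbers to a row, no inner brackets. Fixing that and sending the same move.

>>> run_rows(increments=[0, 0, 0, 0, 0, 0.0207, 0.085, 0, 0, 0, 0, 0, 0.0207, 0.085, 0, 0, 0, 0, 0, 0.0207, 0.085, 0, 0, 0, 0, 0, 0.0207, 0.085, 0, 0, 0, 0, 0, 0.0212, 0.085, 0.068, -0.048, 0.036, 0, 0, 0, 0.085, 0.068, -0.048, 0.036, 0, 0, 0, 0.085, 0.068, -0.048, 0.036, 0, 0, 0, 0.085, 0.068, -0.048, 0.036, 0, 0, 0, 0.085, 0.066, -0.048, 0.036, 0, 0, 0, 0.085, 0, 0, 0, 0, 0, 0, 0.085, 0, 0, 0, 0, 0, 0, 0.085], force=60)

```text
clock: 1.3
tcp_pos: [0.4477, -0.4253, 0.1651]
tool_rot: [0.996, -0.091, -0.001, -0.001]
contact_force: [-0.4, -0.2, 0.5]
grip_width: 0.085
gripper_force: 0.0
```

```bash
python3 - <<'E'
from h import *
plan([.447,-.4258,.06],-.185)
shot('wrist','w1.png')
E
```

```text
t 1.3 tcp [ 0.4477 -0.4253  0.1651] yaw -0.183 | rz 0.0018 rv [-0.0013  0.0019  0.0018] then d [-0.0006  0.0006  0.1051] j6 0.80 j1 -0.96
```

View pics/w1.png

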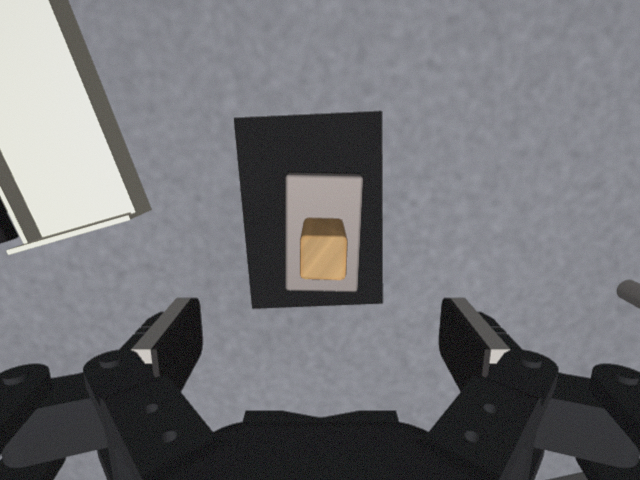

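The wrist view shows the handle at (323,257), centred between the open fingers and square to them. I'll descend and grip.

Scaled: 0.03 m is 0.06, 0.014 m is 0.028.

>>> run_rows(increments=[0, 0, 0.06, 0, 0, 0, 0.085, 0, 0, 0.06, 0, 0, 0, 0.085, 0, 0, 0.06, 0, 0, 0, 0.085, 0, 0, 0.028, 0, 0, 0, 0.085, 0, 0, 0, 0, 0, 0, 0.085, 0, 0, 0, 0, 0, 0, 0.02, 0, 0, 0, 0, 0, 0, 0.02, 0, 0, 0, 0, 0, 0, 0.02, 0, 0, 0, 0, 0, 0, 0.02, 0, 0, 0, 0, 0, 0, 0.02, 0, 0, 0, 0, 0, 0, 0.02, 0, 0, 0, 0, 0, 0, 0.02], force=60)

```text
clock: 2.55
tcp_pos: [0.448, -0.4271, 0.0635]
tool_rot: [0.996, -0.092, 0.001, 0.001]
contact_force: [-1.2, 0.8, 5.5]
grip_width: 0.0255
gripper_force: 60.0
```

>>> run_rows(increments=[0, 0, 0, 0, 0, 0, 0.02, 0, 0, -0.04, 0, 0, 0, 0.02, 0, 0, -0.08, 0, 0, 0, 0.02, 0, 0, -0.08, 0, 0, 0, 0.02, 0, 0, 0, 0, 0, 0, 0.02])

```text
clock: 3.05
tcp_pos: [0.4498, -0.4294, 0.169]
tool_rot: [0.996, -0.092, 0.004, 0.004]
contact_force: [0.2, -0.0, -0.2]
grip_width: 0.0256
gripper_force: 59.4
```

```bash
python3 - <<'E'
from h import *
for x,y in [(-.045,.025),(-.045,-.15),(.062,-.05),(.062,-.15)]: plan([*b2w(x,y),.088],BY)
E
```

```text
t 3.0 tcp [ 0.4498 -0.4294  0.169 ] yaw -0.185 | rz -0.2758 rv [ 0.0092 -0.0072 -0.2758] then d [ 0.1256 -0.3798  0.081 ] j6 0.80 j1 -0.96
t 3.0 tcp [ 0.4498 -0.4294  0.169 ] yaw -0.185 | rz -0.2758 rv [ 0.0092 -0.0072 -0.2758] then d [ 0.1256 -0.2048  0.081 ] j6 0.80 j1 -0.96
t 3.0 tcp [ 0.4498 -0.4294  0.169 ] yaw -0.185 | rz -0.2758 rv [ 0.0092 -0.0072 -0.2758] then d [ 0.2326 -0.3048  0.081 ] j6 0.80 j1 -0.96
t 3.0 tcp [ 0.4498 -0.4294  0.169 ] yaw -0.185 | rz -0.2758 rv [ 0.0092 -0.0072 -0.2758] then d [ 0.2326 -0.2048  0.081 ] j6 0.80 j1 -0.96
```

Scaled: -0.042 m is -0.084, 0.014 m is 0.028, 0.005 rad is 0.0008.

>>> run_rows(increments=[0, 0, 0, 0.0008, -0.0006, -0.0223, 0.02, 0, 0, 0, 0.0006, -0.0005, -0.0216, 0.02, 0.028, -0.084, 0, 0, 0, 0, 0.02, 0.028, -0.084, 0, 0, 0, 0, 0.02, 0.028, -0.084, 0, 0, 0, 0, 0.02, 0.028, -0.084, 0, 0, 0, 0, 0.02, 0.028, -0.084, 0, 0, 0, 0, 0.02, 0.028, -0.084, 0, 0, 0, 0, 0.02, 0.028, -0.084, 0, 0, 0, 0, 0.02, 0.028, -0.084, 0, 0, 0, 0, 0.02, 0.028, -0.084, 0, 0, 0, 0, 0.02, 0, 0, 0, 0, 0, 0, 0.02])

```text
clock: 4.25
tcp_pos: [0.5382, -0.0335, 0.1639]
tool_rot: [0.999, 0.048, -0.004, -0.006]
contact_force: [0.3, -0.7, -2.1]
grip_width: 0.0254
gripper_force: 60.1
```

```bash
python3 - <<'E'
from h import *
plan([*b2w(-.045,.02),.0915],BY)
shot('scene','s1.png')
E
```

```text
t 4.2 tcp [ 0.5382 -0.0335  0.1639] yaw 0.097 | rz 0.0057 rv [-0.0128  0.0076  0.0057] then d [0.0017 0.0115 0.0724] j6 1.18 j1 -0.29
```

View pics/s1.png

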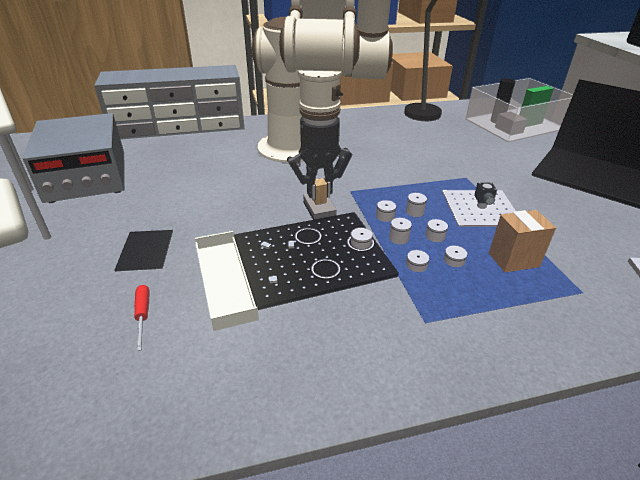

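The scraper is held level above the board by the near ring at about (320,205), and the pad is empty. I'll lower it.

Scaled: 0.03 m is 0.06, 0.02 m is 0.04, -0.012 rad is -0.0019.

>>> run_rows(increments=[0.004, 0.022, 0.04, -0.0019, 0.0013, 0.001, 0.02, 0, 0, 0.06, 0, 0, 0, 0.02, 0, 0, 0.03, 0, 0, 0, 0.02, 0, 0, 0, 0, 0, 0, 0.02, 0, 0, 0, 0, 0, 0, 0.02])

```text
clock: 4.8
tcp_pos: [0.5416, -0.0498, 0.1004]
tool_rot: [0.999, 0.042, 0.001, 0.001]
contact_force: [0.4, -0.1, -1.9]
grip_width: 0.0254
gripper_force: 60.1
```

```bash
python3 - <<'E'
from h import *
plan([*b2w(-.045,.02),.0915],BY)
E
```

```text
t 4.8 tcp [ 0.5416 -0.0498  0.1004] yaw 0.084 | rz -0.0068 rv [ 0.0021 -0.0021 -0.0068] then d [-0.0003 -0.005   0.0089] j6 1.17 j1 -0.31
```

Scaled: 0.015 m is 0.03, 0.005 m is 0.01, -0.006 rad is -0.001.

>>> run_rows(increments=[0, 0, 0.01, 0.0003, -0.0003, -0.001, 0.02, 0, 0, 0.007, 0, 0, 0, 0.02, 0, 0, 0, 0, 0, 0, 0.02, 0, 0, 0, 0, 0, 0, 0.02, 0, 0.03, 0, 0, 0, 0, 0.02, 0, 0.03, 0, 0, 0, 0, 0.02, 0, 0.03, 0, 0, 0, 0, 0.02])

```text
clock: 5.5
tcp_pos: [0.546, -0.0958, 0.092]
tool_rot: [0.999, 0.045, 0.0, 0.0]
contact_force: [0.5, -0.1, -1.9]
grip_width: 0.0253
gripper_force: 60.1
```

```bash
python3 - <<'E'
from h import *
plan([*b2w(-.045,-.15),.0915],BY)
E
```

```text
t 5.5 tcp [ 0.546  -0.0958  0.092 ] yaw 0.090 | rz -0.0004 rv [ 0.0007 -0.0009 -0.0004] then d [-0.0005  0.1187  0.0005] j6 1.09 j1 -0.39
```

Scaled: 0.015 m is 0.03.

>>> run_rows(increments=[0, 0.03, 0, 0, 0, 0, 0.02, 0, 0.03, 0, 0, 0, 0, 0.02, 0, 0.03, 0, 0, 0, 0, 0.02, 0, 0.03, 0, 0, 0, 0, 0.02, 0, 0.03, 0, 0, 0, 0, 0.02, 0, 0.03, 0, 0, 0, 0, 0.02, 0, 0.03, 0, 0, 0, 0, 0.02, 0, 0.03, 0, 0, 0, 0, 0.02, 0, 0, 0, 0, 0, 0, 0.02, 0, 0, 0, 0, 0, 0, 0.02])

```text
clock: 6.5
tcp_pos: [0.5565, -0.2137, 0.0916]
tool_rot: [0.999, 0.045, 0.0, -0.0]
contact_force: [0.0, 0.2, -2.4]
grip_width: 0.0253
gripper_force: 60.1
```

>>> run_rows(increments=[0, 0, -0.04, 0, 0, 0, 0.02, 0, 0, -0.06, 0, 0, 0, 0.02, 0, 0, 0, 0, 0, 0, 0.02])

```text
clock: 6.8
tcp_pos: [0.5592, -0.2142, 0.1463]
tool_rot: [0.999, 0.046, 0.004, 0.002]
contact_force: [1.4, -0.8, -1.1]
grip_width: 0.0256
gripper_force: 60.2
```

```bash
python3 - <<'E'
from h import *
plan([*b2w(.062,-.04),.0915],BY)
c=shot('top','t1.png');cv2.imwrite('pics/c5.png',cv2.resize(c['color'][170:320,275:475,::-1],None,fx=3,fy=3,interpolation=cv2.INTER_CUBIC))
E
```

```text
t 6.8 tcp [ 0.5592 -0.2142  0.1463] yaw 0.092 | rz 0.0009 rv [ 0.0049 -0.007   0.0009] then d [ 0.1041 -0.1104  0.0548] j6 0.91 j1 -0.57
```

View pics/c5.png

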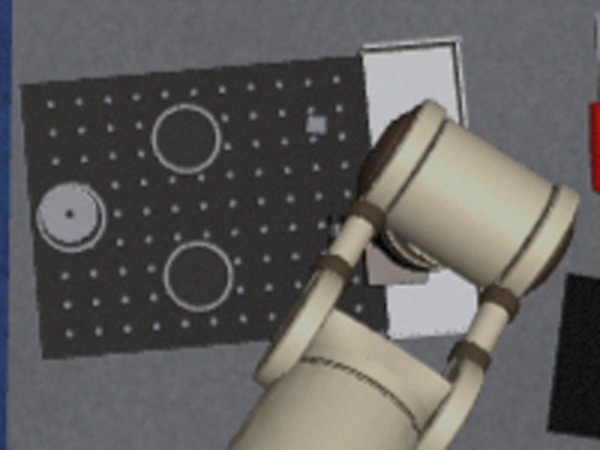

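The near offcuts are gone from the board. One is left at (316,124) in the crop, so I'll do the second stroke.

Scaled: -0.028 m is -0.056, -0.027 m is -0.054.

>>> run_rows(increments=[0.052, -0.056, 0, 0, 0, 0, 0.02, 0.052, -0.056, 0, 0, 0, 0, 0.02, 0.052, -0.056, 0, 0, 0, 0, 0.02, 0.052, -0.054, 0, 0, 0, 0, 0.02, 0, 0, 0, 0, 0, 0, 0.02, 0, 0, 0.05, 0, 0, 0, 0.02, 0, 0, 0.04, 0, 0, 0, 0.02, 0, 0, 0, 0, 0, 0, 0.02, 0, 0, 0, 0, 0, 0, 0.02])

```text
clock: 7.75
tcp_pos: [0.6491, -0.0934, 0.0957]
tool_rot: [0.999, 0.045, -0.001, -0.0]
contact_force: [0.1, -0.5, -1.8]
grip_width: 0.0253
gripper_force: 60.2
```

```bash
python3 - <<'E'
from h import *
plan([*b2w(.062,-.04),.0915],BY)
E
```

```text
t 7.8 tcp [ 0.6491 -0.0934  0.0957] yaw 0.091 | rz -0.0002 rv [-0.0008  0.002  -0.0002] then d [0.0036 0.0017 0.0042] j6 1.15 j1 -0.33
```

Scaled: 0.015 m is 0.03, 0.006 m is 0.012, 0.002 rad is 0.0003.

>>> run_rows(increments=[0.008, 0, 0.008, 0, 0.0003, 0, 0.02, 0, 0, 0, 0, 0, 0, 0.02, 0, 0.03, 0, 0, 0, 0, 0.02, 0, 0.03, 0, 0, 0, 0, 0.02, 0, 0.03, 0, 0, 0, 0, 0.02, 0, 0.03, 0, 0, 0, 0, 0.02, 0, 0.03, 0, 0, 0, 0, 0.02, 0, 0.03, 0, 0, 0, 0, 0.02, 0, 0.03, 0, 0, 0, 0, 0.02, 0, 0.012, 0, 0, 0, 0, 0.02, 0, 0, 0, 0, 0, 0, 0.02, 0, 0, 0, 0, 0, 0, 0.02])

```text
clock: 8.95
tcp_pos: [0.6641, -0.2033, 0.0926]
tool_rot: [0.999, 0.045, 0.001, -0.0]
contact_force: [0.6, 0.7, -3.0]
grip_width: 0.0249
gripper_force: 60.2
```

>>> run_rows(increments=[0, 0, -0.04, 0, 0, 0, 0.02, 0, 0, -0.08, 0, 0, 0, 0.02, 0, 0, -0.04, 0, 0, 0, 0.02, 0, 0, 0, 0, 0, 0, 0.02])

```text
clock: 9.35
tcp_pos: [0.6664, -0.2039, 0.1777]
tool_rot: [0.999, 0.046, 0.005, 0.002]
contact_force: [0.0, -0.4, -1.3]
grip_width: 0.0257
gripper_force: 60.2
```

```bash
python3 - <<'E'
from h import *
plan([.4572,-.4205,.12],-.14)
shot('scene','s2.png')
E
```

```text
t 9.3 tcp [ 0.6664 -0.2039  0.1777] yaw 0.092 | rz 0.2320 rv [ 0.0032 -0.01    0.232 ] then d [-0.1769  0.2437  0.0577] j6 1.01 j1 -0.47
```

View pics/s2.png

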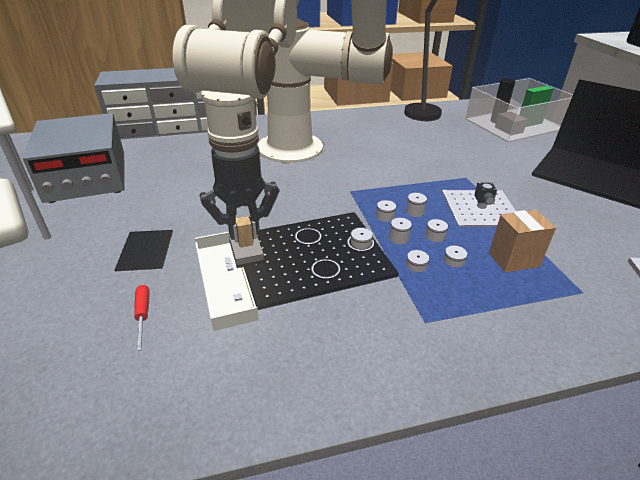

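Three offcuts lie in the tray, at (228,264) (a pair) and (237,296), and the board is clear. Back to the pad.

Scaled: 0.04 m is 0.08, 0.03 m is 0.06, 0.116 rad is 0.0185.

>>> run_rows(increments=[0, 0, 0, 0.0003, -0.0008, 0.0185, 0.02, 0, 0, 0, 0.0002, -0.0008, 0.0185, 0.02, -0.058, 0.08, 0, 0, 0, 0, 0.02, -0.058, 0.08, 0, 0, 0, 0, 0.02, -0.058, 0.08, 0, 0, 0, 0, 0.02, -0.058, 0.08, 0, 0, 0, 0, 0.02, -0.058, 0.08, 0, 0, 0, 0, 0.02, -0.058, 0.08, 0, 0, 0, 0, 0.02, 0, 0, 0.06, 0, 0, 0, 0.02, 0, 0, 0.06, 0, 0, 0, 0.02, 0, 0, 0, 0, 0, 0, 0.02, 0, 0, 0, 0, 0, 0, 0.02])

```text
clock: 10.6
tcp_pos: [0.4569, -0.4152, 0.1118]
tool_rot: [0.998, -0.07, -0.005, -0.003]
contact_force: [0.2, -1.2, -1.6]
grip_width: 0.0251
gripper_force: 60.1
```

```bash
python3 - <<'E'
from h import *
plan([.4572,-.4205,.064],-.14)
E
```

```text
t 10.6 tcp [ 0.4569 -0.4152  0.1118] yaw -0.141 | rz -0.0006 rv [-0.0053  0.0109 -0.0006] then d [0.0011 0.0052 0.0478] j6 0.78 j1 -0.93
```

Scaled: 0.02 m is 0.04, 0.005 m is 0.01, -0.005 rad is -0.0008.

>>> run_rows(increments=[0.002, 0.01, 0.04, -0.0008, 0.0016, 0, 0.02, 0, 0, 0.03, 0, 0, 0, 0.02, 0, 0, 0.016, 0, 0, 0, 0.02, 0, 0, 0, 0, 0, 0, 0.02, 0, 0, 0, 0, 0, 0, 0.02])

```text
clock: 11.1
tcp_pos: [0.458, -0.4218, 0.0711]
tool_rot: [0.998, -0.07, 0.001, 0.002]
contact_force: [-0.0, -0.8, -0.9]
grip_width: 0.0253
gripper_force: 60.3
```

```bash
python3 - <<'E'
from h import *
plan([.4572,-.4205,.0635],-.14)
E
```

```text
t 11.1 tcp [ 0.458  -0.4218  0.0711] yaw -0.141 | rz -0.0008 rv [ 0.0031 -0.0023 -0.0008] then d [-0.001  -0.0012  0.0076] j6 0.77 j1 -0.94
```

Scaled: 0.003 m is 0.006, 0.002 m is 0.004, -0.002 rad is -0.0003.

>>> run_rows(increments=[0, 0, 0.006, 0.0003, -0.0003, 0, 0.02, 0, 0, 0.004, 0, 0, 0, 0.02, 0, 0, 0.004, 0, 0, 0, 0.02, 0, 0, 0, 0, 0, 0, 0.02, 0, 0, 0, 0, 0, 0, 0.02])

```text
clock: 11.6
tcp_pos: [0.4577, -0.4218, 0.0636]
tool_rot: [0.998, -0.071, 0.0, 0.0]
contact_force: [-0.7, -0.0, -1.7]
grip_width: 0.0255
gripper_force: 60.2
```

>>> run_rows(increments=[0, 0, 0, 0, 0, 0, 0.05, 0, 0, 0, 0, 0, 0, 0.085, 0, 0, 0, 0, 0, 0, 0.085, 0, 0, 0, 0, 0, 0, 0.085, 0, 0, 0, 0, 0, 0, 0.085, 0, 0, 0, 0, 0, 0, 0.085, 0, 0, -0.06, 0, 0, 0, 0.085, 0, 0, -0.1, 0, 0, 0, 0.085, 0, 0, -0.1, 0, 0, 0, 0.085, 0, 0, -0.08, 0, 0, 0, 0.085, 0, 0, 0, 0, 0, 0, 0.085])

```text
clock: 12.7
tcp_pos: [0.46, -0.4247, 0.2421]
tool_rot: [0.997, -0.07, 0.005, 0.006]
contact_force: [-0.4, -0.6, 0.0]
grip_width: 0.0851
gripper_force: 0.0
```

```bash
python3 - <<'E'
from h import *
shot('wrist','w2.png')
c=shot('top','t2.png');s=shot('scene','s3.png')
cv2.imwrite('pics/c6.png',np.vstack([cv2.resize(c['color'][150:340,110:430,::-1],None,fx=1.5,fy=1.5)[:, :480],cv2.resize(s['color'][170:320,100:420,::-1],None,fx=1.5,fy=1.5)[:, :480]]))
plan([.64,.16,.15],BY)
E
```

```text
t 12.8 tcp [ 0.4574 -0.4213  0.2328] yaw -0.141 | rz -0.2321 rv [-0.0002  0.0008 -0.2321] then d [ 0.2346 -0.5623  0.0828] j6 0.77 j1 -0.94
```

View pics/c6.png

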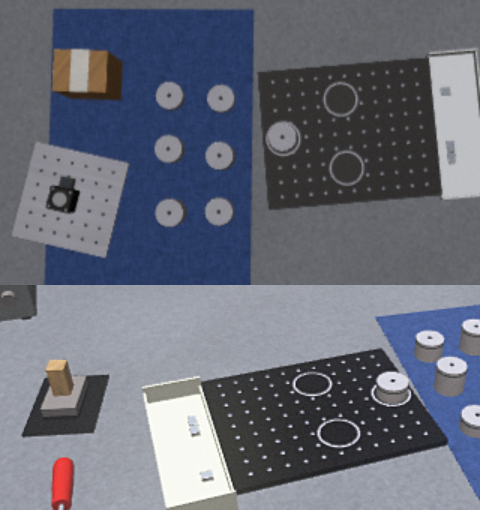

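The scraper stands on its pad, three offcuts lie in the tray, and the spacers are where they were. The fitted spacer is 25 mm, so I need A and B, the two at larger x.

```bash
cat >> h.py <<'E'
def spacer(c,p,z=.025,r=13,thr=125):
    u,v=w2p(c,[*p,z]); u,v=int(round(u)),int(round(v)); g=cv2.cvtColor(c['color'],cv2.COLOR_RGB2GRAY)[v-r:v+r+1,u-r:u+r+1]
    n,l,st,ce=cv2.connectedComponentsWithStats((g>thr).astype(np.uint8)); k=1+np.argmax(st[1:,4]); return p2w(c,ce[k]+[u-r,v-r],z)[:2],st[k]
E
python3 - <<'E'
from h import *
c=load('t2')
for p in [(.651,.2537),(.6469,.1639)]: print(*spacer(c,p))
print(spacer(c,(.577,.0545),.055), b2w(0,.115))
plan([.647,.164,.12],.8)
E
```

```text
[0.6517 0.2544] [  4   5  18  18 231]
[0.6476 0.1642] [  4   5  18  17 230]
(array([0.5792, 0.0536]), array([  3,   3,  22,  20, 278], dtype=int32)) [0.5771 0.0539]
t 12.8 tcp [ 0.4574 -0.4213  0.2328] yaw -0.141 | rz -0.9412 rv [-0.0005  0.0007 -0.9412] then d [ 0.552  -0.2718  0.1128] j6 0.77 j1 -0.94
```

Scaled: -0.135 rad is -0.0215.

>>> run_rows(increments=[0, 0, 0, 0, 0, -0.0215, 0.085, 0, 0, 0, 0, 0, -0.0215, 0.085, 0, 0, 0, 0, 0, -0.0215, 0.085, 0, 0, 0, 0, 0, -0.0215, 0.085, 0, 0, 0, 0, 0, -0.0215, 0.085, 0, 0, 0, 0, 0, -0.0215, 0.085, 0, 0, 0, 0, 0, -0.0208, 0.085])

```text
clock: 13.55
tcp_pos: [0.4568, -0.4206, 0.2306]
tool_rot: [0.92, 0.392, -0.001, -0.002]
contact_force: [0.4, 0.0, -0.3]
grip_width: 0.0852
gripper_force: 0.0
```

>>> run_rows(increments=[0.08, -0.039, 0, 0, 0, 0, 0.085, 0.08, -0.039, 0, 0, 0, 0, 0.085, 0.08, -0.039, 0, 0, 0, 0, 0.085, 0.08, -0.039, 0, 0, 0, 0, 0.085, 0.08, -0.039, 0, 0, 0, 0, 0.085, 0.08, -0.039, 0, 0, 0, 0, 0.085, 0.08, -0.039, 0, 0, 0, 0, 0.085, 0.08, -0.039, 0, 0, 0, 0, 0.085, 0.08, -0.039, 0, 0, 0, 0, 0.085, 0.08, -0.039, 0, 0, 0, 0, 0.085, 0.08, -0.039, 0, 0, 0, 0, 0.085, 0.08, -0.039, 0, 0, 0, 0, 0.085])

```text
clock: 14.75
tcp_pos: [0.6234, 0.0876, 0.2303]
tool_rot: [0.921, 0.389, -0.002, -0.001]
contact_force: [0.5, 0.2, -0.9]
grip_width: 0.0852
gripper_force: 0.0
```

>>> run_rows(increments=[0.08, -0.04, 0.06, 0, 0, 0, 0.085, 0.064, -0.032, 0.08, 0, 0, 0, 0.085, 0, 0, 0.08, 0, 0, 0, 0.085, 0, 0, 0, 0, 0, 0, 0.085, 0, 0, 0, 0, 0, 0, 0.085])

```text
clock: 15.25
tcp_pos: [0.6455, 0.1565, 0.1261]
tool_rot: [0.921, 0.389, -0.002, -0.0]
contact_force: [-0.3, -0.5, 1.5]
grip_width: 0.0851
gripper_force: 0.0
```

```bash
python3 - <<'E'
from h import *
plan([.6475,.164,.028],.8)
c=shot('wrist','w3.png')
E
```

```text
t 15.2 tcp [0.6455 0.1565 0.1261] yaw 0.800 | rz -0.0005 rv [-0.0026  0.0041 -0.0005] then d [ 0.0067 -0.0038  0.0981] j6 0.83 j1 0.06
```

View pics/w3.png

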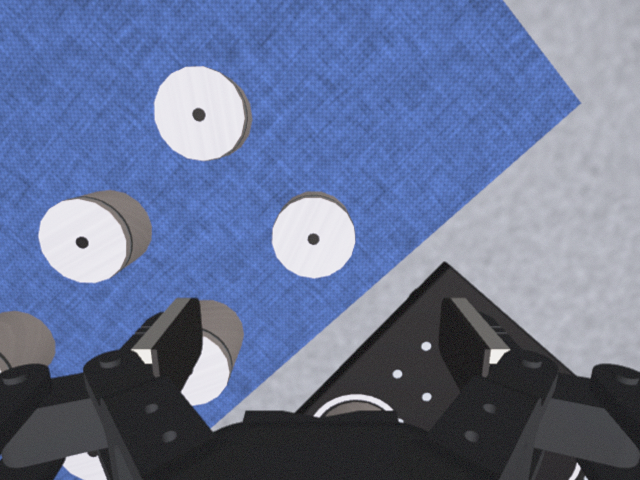

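B is at (313,239) in the wrist view, between the fingers. I'll cross-check its position with the wrist camera.

Scaled: 0.03 m is 0.06, 0.02 m is 0.04, 0.004 rad is 0.0006.

```bash
python3 - <<'E'
from h import *
c=load('w3'); print(p2w(c,(313,239),.025),p2w(c,(199,114),.025),c['eye'])
E
```

```text
[0.6478 0.1644 0.025 ] [0.6524 0.2543 0.025 ] [0.6921 0.2036 0.2428]
```

>>> run_rows(increments=[0.014, -0.008, 0.06, -0.0005, 0.0006, 0, 0.085, 0, 0, 0.06, 0, 0, 0, 0.085, 0, 0, 0.04, 0, 0, 0, 0.085, 0, 0, 0, 0, 0, 0, 0.085, 0, 0, 0, 0, 0, 0, 0.085])

```text
clock: 15.8
tcp_pos: [0.6509, 0.1642, 0.0506]
tool_rot: [0.921, 0.389, 0.004, 0.002]
contact_force: [-0.7, -0.4, 0.1]
grip_width: 0.085
gripper_force: 0.0
```

```bash
python3 - <<'E'
from h import *
plan([.6475,.164,.028],.8)
E
```

```text
t 15.8 tcp [0.6509 0.1642 0.0506] yaw 0.799 | rz -0.0011 rv [ 0.0058 -0.006  -0.0011] then d [-0.0025 -0.0023  0.0226] j6 0.84 j1 0.07
```

Scaled: 0.01 m is 0.02, -0.001 m is -0.002, -0.004 rad is -0.0006.

>>> run_rows(increments=[-0.002, -0.002, 0.02, 0.0006, -0.0006, 0, 0.085, 0, 0, 0.02, 0, 0, 0, 0.085, 0, 0, 0, 0, 0, 0, 0.085, 0, 0, 0, 0, 0, 0, 0.085])

```text
clock: 16.2
tcp_pos: [0.6476, 0.1647, 0.0277]
tool_rot: [0.921, 0.389, -0.001, -0.0]
contact_force: [-0.3, 0.7, -0.3]
grip_width: 0.0848
gripper_force: 0.0
```

```bash
python3 - <<'E'
from h import *
plan([.6477,.1642,.029],.8)
E
```

```text
t 16.2 tcp [0.6476 0.1647 0.0277] yaw 0.800 | rz -0.0002 rv [-0.001   0.0012 -0.0002] then d [-0.0003  0.0004 -0.0013] j6 0.84 j1 0.07
```

>>> run_rows(increments=[0, 0, 0, 0, 0, 0, 0.04, 0, 0, 0, 0, 0, 0, 0.04, 0, 0, 0, 0, 0, 0, 0.04, 0, 0, 0, 0, 0, 0, 0.04, 0, 0, 0, 0, 0, 0, 0.04, 0, 0, 0, 0, 0, 0, 0.04], force=50)

```text
clock: 16.8
tcp_pos: [0.6485, 0.1648, 0.0288]
tool_rot: [0.921, 0.389, 0.0, 0.0]
contact_force: [-0.6, 0.3, 5.0]
grip_width: 0.0463
gripper_force: 52.0
```

>>> run_rows(increments=[0, 0, 0, 0, 0, 0, 0.04, 0, 0, -0.04, 0, 0, 0, 0.04, 0, 0, -0.08, 0, 0, 0, 0.04, 0, 0, -0.07, 0, 0, 0, 0.04, 0, 0, 0, 0, 0, 0, 0.04, 0, 0, 0, 0, 0, 0, 0.04])

```text
clock: 17.4
tcp_pos: [0.6478, 0.1647, 0.123]
tool_rot: [0.921, 0.389, -0.0, -0.0]
contact_force: [-0.4, -0.1, -1.8]
grip_width: 0.0465
gripper_force: 51.6
```

```bash
python3 - <<'E'
from h import *
plan([*b2w(.06,.01),.0587],.8)
E
```

```text
t 17.4 tcp [0.6478 0.1647 0.123 ] yaw 0.800 | rz -0.0001 rv [-0.0004  0.0005 -0.0001] then d [-0.1516  0.1452  0.0643] j6 0.84 j1 0.07
```

Careful with the scale: shifts go in shares of 0.5 m and turns go in shares of 2 pi rad. That gives: -0.025 m is -0.05, 0.0242 m is 0.0484.

>>> run_rows(increments=[-0.05, 0.0484, 0, 0, 0, 0, 0.04, -0.05, 0.0484, 0, 0, 0, 0, 0.04, -0.05, 0.0484, 0, 0, 0, 0, 0.04, -0.05, 0.0484, 0, 0, 0, 0, 0.04, -0.05, 0.0484, 0, 0, 0, 0, 0.04, -0.05, 0.0484, 0, 0, 0, 0, 0.04, 0, 0, 0.04, 0, 0, 0, 0.04, 0, 0, 0.04, 0, 0, 0, 0.04, 0, 0, 0, 0, 0, 0, 0.04, 0, 0, 0, 0, 0, 0, 0.04, 0, 0, 0, 0, 0, 0, 0.04])

```text
clock: 18.5
tcp_pos: [0.6478, -0.0438, 0.0834]
tool_rot: [0.921, 0.39, -0.0, -0.0]
contact_force: [-0.0, -0.0, -1.1]
grip_width: 0.0464
gripper_force: 51.7
```

```bash
python3 - <<'E'
from h import *
plan([*b2w(.06,.01),.0593],.8)
E
```

```text
t 18.5 tcp [ 0.6478 -0.0438  0.0834] yaw 0.800 | rz 0.0003 rv [-0.0002  0.0004  0.0003] then d [-0.002  -0.      0.0241] j6 0.52 j1 -0.25
```

Scaled: 0.01 m is 0.02, 0.008 m is 0.016.

>>> run_rows(increments=[-0.004, 0, 0.02, 0, 0, 0, 0.04, 0, 0, 0.016, 0, 0, 0, 0.04, 0, 0, 0.008, 0, 0, 0, 0.04, 0, 0, 0.004, 0, 0, 0, 0.04, 0, 0, 0, 0, 0, 0, 0.04, 0, 0, 0, 0, 0, 0, 0.04])

```text
clock: 19.1
tcp_pos: [0.6463, -0.0455, 0.0591]
tool_rot: [0.921, 0.389, -0.0, 0.0]
contact_force: [0.6, -0.8, -1.6]
grip_width: 0.0464
gripper_force: 51.5
```

```bash
python3 - <<'E'
from h import *
plan([*b2w(.06,.01),.0593],.8)
E
```

```text
t 19.1 tcp [ 0.6463 -0.0455  0.0591] yaw 0.800 | rz -0.0002 rv [-0.0001  0.0004 -0.0002] then d [ 0.0003 -0.0002 -0.0002] j6 0.51 j1 -0.26
```

Scaled: -0.05 m is -0.1, -0.03 m is -0.06.

>>> run_rows(increments=[0, 0, 0.001, 0, 0, 0, 0.04, 0, 0, 0, 0, 0, 0, 0.055, 0, 0, 0, 0, 0, 0, 0.085, 0, 0, 0, 0, 0, 0, 0.085, 0, 0, 0, 0, 0, 0, 0.085, 0, 0, 0, 0, 0, 0, 0.085, 0, 0, -0.06, 0, 0, 0, 0.085, 0, 0, -0.1, 0, 0, 0, 0.085, 0, 0, -0.02, 0, 0, 0, 0.085, 0, 0, 0, 0, 0, 0, 0.085, 0, 0, 0, 0, 0, 0, 0.085])

```text
clock: 20.2
tcp_pos: [0.6455, -0.0453, 0.1473]
tool_rot: [0.921, 0.389, -0.001, -0.001]
contact_force: [0.3, -0.1, -0.4]
grip_width: 0.0852
gripper_force: 0.0
```

```bash
python3 - <<'E'
from h import *
c=load('t2')
plan([.652,.2543,.029],.8)
w=shot('wrist','w4.png')
E
```

```text
t 20.2 tcp [ 0.6455 -0.0453  0.1473] yaw 0.800 | rz -0.0002 rv [-0.0021  0.0015 -0.0002] then d [ 0.2195 -0.204   0.1183] j6 0.51 j1 -0.26
```

View pics/w4.png

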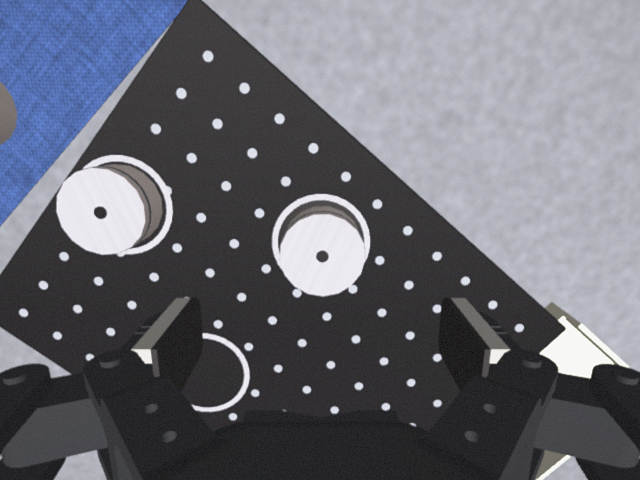

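The spacer sits concentric in the far ring at (321,245). I'm nearly out of picture views, so later checks are numeric. Now spacer A.

Scaled: 0.03 m is 0.06, 0.027 m is 0.054.

>>> run_rows(increments=[0.054, -0.051, 0, 0, 0, 0, 0.085, 0.054, -0.051, 0, 0, 0, 0, 0.085, 0.054, -0.051, 0, 0, 0, 0, 0.085, 0.054, -0.051, 0, 0, 0, 0, 0.085, 0.054, -0.051, 0, 0, 0, 0, 0.085, 0.054, -0.051, 0, 0, 0, 0, 0.085, 0.054, -0.051, 0, 0, 0, 0, 0.085, 0.054, -0.051, 0, 0, 0, 0, 0.085, 0, 0, 0.06, 0, 0, 0, 0.085, 0, 0, 0, 0, 0, 0, 0.085, 0, 0, 0, 0, 0, 0, 0.085])

```text
clock: 21.35
tcp_pos: [0.6486, 0.2508, 0.1158]
tool_rot: [0.921, 0.389, -0.003, -0.001]
contact_force: [0.0, -0.1, 0.1]
grip_width: 0.0851
gripper_force: 0.0
```

```bash
python3 - <<'E'
from h import *
w=shot('wrist','w5.png'); print(w2p(w,[.652,.2543,.025]),spacer(w,(.652,.2543),r=60,thr=170))
plan([.652,.2543,.0295],.8)
E
```

```text
[319.91   248.0195] (array([0.6528, 0.2552]), array([  17,   17,   87,   83, 5570], dtype=int32))
t 21.4 tcp [0.6499 0.2507 0.1176] yaw 0.799 | rz -0.0011 rv [-0.0017  0.0025 -0.0011] then d [ 0.004  -0.001   0.0881] j6 0.97 j1 0.20
```

Scaled: 0.03 m is 0.06, 0.004 m is 0.008.

>>> run_rows(increments=[0.008, -0.002, 0.06, 0, 0, 0, 0.085, 0, 0, 0.06, 0, 0, 0, 0.085, 0, 0, 0.036, 0, 0, 0, 0.085, 0, 0, 0.016, 0, 0, 0, 0.085, 0, 0, 0, 0, 0, 0, 0.085, 0, 0, 0, 0, 0, 0, 0.085, 0, 0, 0, 0, 0, 0, 0.085])

```text
clock: 22.1
tcp_pos: [0.6538, 0.2554, 0.0346]
tool_rot: [0.921, 0.389, 0.001, 0.0]
contact_force: [0.7, -0.7, -0.1]
grip_width: 0.0849
gripper_force: 0.0
```

```bash
python3 - <<'E'
from h import *
plan([.6524,.2547,.0295],.8)
E
```

```text
t 22.1 tcp [0.6538 0.2554 0.0346] yaw 0.800 | rz -0.0003 rv [ 0.0014 -0.0022 -0.0003] then d [-0.0014 -0.0005  0.0051] j6 0.97 j1 0.20
```

Scaled: 0.004 m is 0.008, -0.001 m is -0.002.

>>> run_rows(increments=[-0.002, 0, 0.008, 0, 0, 0, 0.085, 0, 0, 0.002, 0, 0, 0, 0.085, 0, 0, 0, 0, 0, 0, 0.085, 0, 0, 0, 0, 0, 0, 0.04, 0, 0, 0, 0, 0, 0, 0.04, 0, 0, 0, 0, 0, 0, 0.04, 0, 0, 0, 0, 0, 0, 0.04, 0, 0, 0, 0, 0, 0, 0.04, 0, 0, 0, 0, 0, 0, 0.04])

```text
clock: 23.0
tcp_pos: [0.652, 0.2545, 0.028]
tool_rot: [0.921, 0.389, 0.0, -0.0]
contact_force: [0.5, 0.9, 3.4]
grip_width: 0.0465
gripper_force: 51.9
```

```bash
python3 - <<'E'
from h import *
plan([.6524,.2547,.0295],.8)
E
```

```text
t 23.0 tcp [0.652  0.2545 0.028 ] yaw 0.800 | rz -0.0002 rv [-0.0001 -0.0002 -0.0002] then d [ 0.0004  0.0002 -0.0015] j6 0.97 j1 0.20
```

>>> run_rows(increments=[0, 0, 0, 0, 0, 0, 0.04, 0, 0, -0.04, 0, 0, 0, 0.04, 0, 0, -0.08, 0, 0, 0, 0.04, 0, 0, -0.07, 0, 0, 0, 0.04, 0, 0, 0, 0, 0, 0, 0.04, 0, 0, 0, 0, 0, 0, 0.04])

```text
clock: 23.6
tcp_pos: [0.6523, 0.2546, 0.1244]
tool_rot: [0.921, 0.389, 0.001, 0.0]
contact_force: [0.2, 0.0, -2.1]
grip_width: 0.0463
gripper_force: 51.6
```

```bash
python3 - <<'E'
from h import *
plan([*b2w(-.06,.01),.0593],.8)
E
```

```text
t 23.6 tcp [0.6523 0.2546 0.1244] yaw 0.800 | rz -0.0002 rv [ 0.0008 -0.0013 -0.0002] then d [-0.3102  0.1265  0.0651] j6 0.97 j1 0.20
```

Scaled: -0.031 m is -0.062, 0.01265 m is 0.0253.

>>> run_rows(increments=[-0.062, 0.0253, 0, 0, 0, 0, 0.04, -0.062, 0.0253, 0, 0, 0, 0, 0.04, -0.062, 0.0253, 0, 0, 0, 0, 0.04, -0.062, 0.0253, 0, 0, 0, 0, 0.04, -0.062, 0.0253, 0, 0, 0, 0, 0.04, -0.062, 0.0253, 0, 0, 0, 0, 0.04, -0.062, 0.0253, 0, 0, 0, 0, 0.04, -0.062, 0.0253, 0, 0, 0, 0, 0.04, -0.062, 0.0253, 0, 0, 0, 0, 0.04, -0.062, 0.0253, 0, 0, 0, 0, 0.04, 0, 0, 0, 0, 0, 0, 0.04, 0, 0, 0, 0, 0, 0, 0.04])

```text
clock: 24.8
tcp_pos: [0.5252, -0.056, 0.1213]
tool_rot: [0.921, 0.389, -0.001, -0.001]
contact_force: [0.6, 0.2, -0.7]
grip_width: 0.0461
gripper_force: 51.7
```

>>> run_rows(increments=[0, 0, 0.04, 0, 0, 0, 0.04, 0, 0, 0.04, 0, 0, 0, 0.04, 0, 0, 0, 0, 0, 0, 0.04, 0, 0, 0, 0, 0, 0, 0.04])

```text
clock: 25.2
tcp_pos: [0.5261, -0.055, 0.0822]
tool_rot: [0.921, 0.39, -0.001, -0.001]
contact_force: [0.2, -0.6, -0.7]
grip_width: 0.0465
gripper_force: 51.7
```

```bash
python3 - <<'E'
from h import *
plan([*b2w(-.06,.01),.0588],.8)
E
```

```text
t 25.2 tcp [ 0.5261 -0.055   0.0822] yaw 0.801 | rz 0.0010 rv [-0.0023  0.0012  0.001 ] then d [-0.0002  0.0013  0.0234] j6 0.44 j1 -0.33
```

Scaled: 0.01 m is 0.02, 0.008 m is 0.016.

>>> run_rows(increments=[0, 0.002, 0.02, 0, 0, 0, 0.04, 0, 0, 0.016, 0, 0, 0, 0.04, 0, 0, 0.006, 0, 0, 0, 0.04, 0, 0, 0.003, 0, 0, 0, 0.04, 0, 0, 0, 0, 0, 0, 0.04, 0, 0, 0, 0, 0, 0, 0.04])

```text
clock: 25.8
tcp_pos: [0.5273, -0.0568, 0.0604]
tool_rot: [0.921, 0.389, -0.0, 0.0]
contact_force: [-1.1, 0.0, -0.7]
grip_width: 0.0464
gripper_force: 51.7
```

```bash
python3 - <<'E'
from h import *
plan([*b2w(-.06,.01),.0588],.8)
E
```

```text
t 25.8 tcp [ 0.5273 -0.0568  0.0604] yaw 0.800 | rz -0.0003 rv [-0.      0.0004 -0.0003] then d [ 0.0002 -0.0009  0.0016] j6 0.44 j1 -0.34
```

Scaled: -0.05 m is -0.1, -0.03 m is -0.06.

>>> run_rows(increments=[0, -0.0016, 0.002, 0, 0, 0, 0.04, 0, 0, 0.0016, 0, 0, 0, 0.04, 0, 0, 0, 0, 0, 0, 0.055, 0, 0, 0, 0, 0, 0, 0.085, 0, 0, 0, 0, 0, 0, 0.085, 0, 0, 0, 0, 0, 0, 0.085, 0, 0, 0, 0, 0, 0, 0.085, 0, 0, -0.06, 0, 0, 0, 0.085, 0, 0, -0.1, 0, 0, 0, 0.085, 0, 0, -0.1, 0, 0, 0, 0.085, 0, 0, 0, 0, 0, 0, 0.085, 0, 0, 0, 0, 0, 0, 0.085])

```text
clock: 27.0
tcp_pos: [0.5276, -0.0565, 0.1899]
tool_rot: [0.921, 0.389, 0.001, 0.001]
contact_force: [-0.5, 0.5, -0.1]
grip_width: 0.0847
gripper_force: 0.0bash:  1333 Segmentation fault         python3 - <<'E'
```

```bash
python3 - <<'E'
from h import *
w=shot('wrist','w6.png'); n,f,t3=b2w(-.06,.01),b2w(.06,.01),b2w(0,.115)
print(n,spacer(w,n,.055,r=60,thr=170)); print(f,spacer(w,f,.055,r=60,thr=170)); print(t3,spacer(w,t3,.055,r=60,thr=170))
plan([.469,.427,.16],-.217)
c=shot('top','t3.png'); g=cv2.cvtColor(c['color'],cv2.COLOR_RGB2GRAY); hsv=cv2.cvtColor(c['color'],cv2.COLOR_RGB2HSV)
m=((g>110)).astype(np.uint8); m[:,:100]=0;m[:,210:]=0;m[:230]=0;m[340:]=0
n,l,st,ce=cv2.connectedComponentsWithStats(cv2.morphologyEx(m,cv2.MORPH_OPEN,np.ones((3,3)))); k=1+np.argmax(st[1:,4]); print(st[k],n)
r=cv2.minAreaRect(np.argwhere(l==k)[:,::-1].astype(np.float32)); b=cv2.boxPoints(r); q=np.array([p2w(c,x,.006) for x in b]); print(q.mean(0),[(np.linalg.norm(q[i]-q[i-1]),np.degrees(np.arctan2(*(q[i]-q[i-1])[1::-1]))) for i in range(4)])
E
```

```text
from h import *
w=shot('wrist','w6.png'); n,f,t3=b2w(-.06,.01),b2w(.06,.01),b2w(0,.115)
print(n,spacer(w,n,.055,r=60,thr=170)); print(f,spacer(w,f,.055,r=60,thr=170)); print(t3,spacer(w,t3,.055,r=60,thr=170))
plan([.469,.427,.16],-.217)
c=shot('top','t3.png'); g=cv2.cvtColor(c['color'],cv2.COLOR_RGB2GRAY); hsv=cv2.cvtColor(c['color'],cv2.COLOR_RGB2HSV)
m=((g>110)).astype(np.uint8); m[:,:100]=0;m[:,210:]=0;m[:230]=0;m[340:]=0
n,l,st,ce=cv2.connectedComponentsWithStats(cv2.morphologyEx(m,cv2.MORPH_OPEN,np.ones((3,3)))); k=1+np.argmax(st[1:,4]); print(st[k],n)
r=cv2.minAreaRect(np.argwhere(l==k)[:,::-1].astype(np.float32)); b=cv2.boxPoints(r); q=np.array([p2w(c,x,.006) for x in b]); print(q.mean(0),[(np.linalg.norm(q[i]-q[i-1]),np.degrees(np.arctan2(*(q[i]-q[i-1])[1::-1]))) for i in range(4)])
E
```

```bash
python3 - <<'E'
from h import *
w=load('w6'); n,f,t3=b2w(-.06,.01),b2w(.06,.01),b2w(0,.115)
for p in (n,f,t3):
    u=w2p(w,[*p,.055]); ok=61<u[0]<578 and 61<u[1]<418; print(p,u,spacer(w,p,.055,r=60,thr=170) if ok else '',flush=True)
plan([.469,.427,.16],-.217)
c=shot('top','t3.png'); g=np.ascontiguousarray(cv2.cvtColor(np.ascontiguousarray(c['color']),cv2.COLOR_RGB2GRAY))
m=(g>110).astype(np.uint8); m[:,:100]=0;m[:,210:]=0;m[:230]=0;m[340:]=0
m=cv2.morphologyEx(m,cv2.MORPH_OPEN,np.ones((3,3),np.uint8))
k,l,st,ce=cv2.connectedComponentsWithStats(m); k=1+np.argmax(st[1:,4]); print(st[k],flush=True)
r=cv2.minAreaRect(np.ascontiguousarray(np.argwhere(l==k)[:,::-1]).astype(np.float32)); b=cv2.boxPoints(r); q=np.array([p2w(c,x,.006) for x in b]); print(q.mean(0),[(np.linalg.norm(q[i]-q[i-1]),np.degrees(np.arctan2(*(q[i]-q[i-1])[1::-1]))) for i in range(4)])
E
```

```text
[ 0.5268 -0.0561] [317.6676 237.472 ] (array([ 0.5297, -0.0535]), array([  19,   10,   83,   85, 4661], dtype=int32))
[ 0.6463 -0.0452] [448.4132  89.7002] (array([ 0.6441, -0.0437]), array([   3,   14,   98,   97, 6034], dtype=int32))
[0.5771 0.0539] [247.46    47.7919] 
t 27.1 tcp [ 0.5263 -0.0561  0.188 ] yaw 0.800 | rz 1.0168 rv [-0.0004  0.0012  1.0168] then d [-0.16   -0.4594  0.028 ] j6 0.44 j1 -0.33
[ 118  245   77   76 3598]
[0.4695 0.4283 0.006 ] [(np.float64(0.16989979504083214), np.float64(77.00305673364723)), (np.float64(0.17081746444059712), np.float64(-11.722967354348109)), (np.float64(0.1714648509352117), np.float64(-103.16703747398405)), (np.float64(0.17028086148592653), np.float64(167.7546107632583))]
```

Scaled: 0.145 rad is 0.0231.

```bash
python3 - <<'E'
from h import *
w=load('w6')
g=cv2.cvtColor(np.ascontiguousarray(w['color']),cv2.COLOR_RGB2GRAY)
for p in (b2w(-.06,.01),b2w(.06,.01),b2w(0,.115)):
    u,v=np.round(w2p(w,[*p,.055])).astype(int); r=25; k,l,st,ce=cv2.connectedComponentsWithStats((g[v-r:v+r,u-r:u+r]<130).astype(np.uint8))
    for i in range(1,k):
        if 30<st[i,4]<300: print(p,p2w(w,ce[i]+[u-r,v-r],.055),st[i])
E
```

```text
[ 0.5268 -0.0561] [ 0.5272 -0.0561  0.055 ] [21 21  9  9 71]
[ 0.6463 -0.0452] [ 0.6463 -0.046   0.055 ] [21 21 11 11 98]
[0.5771 0.0539] [0.5779 0.0544 0.055 ] [ 21  17  11  13 105]
```

>>> run_rows(increments=[0, 0, 0, 0, 0, 0.0231, 0.085, 0, 0, 0, 0, 0, 0.0231, 0.085, 0, 0, 0, 0, 0, 0.0231, 0.085, 0, 0, 0, 0, 0, 0.0231, 0.085, 0, 0, 0, 0, 0, 0.0231, 0.085, 0, 0, 0, 0, 0, 0.0231, 0.085, 0, 0, 0, 0, 0, 0.0231, 0.085, 0, 0, 0, 0, 0, 0, 0.085])

```text
clock: 27.9
tcp_pos: [0.5254, -0.0558, 0.1861]
tool_rot: [0.994, -0.108, -0.002, -0.0]
contact_force: [1.0, 0.7, 0.1]
grip_width: 0.0848
gripper_force: 0.0
```

>>> run_rows(increments=[-0.032, -0.091, 0, 0, 0, 0, 0.085, -0.032, -0.091, 0, 0, 0, 0, 0.085, -0.032, -0.091, 0, 0, 0, 0, 0.085, -0.032, -0.091, 0, 0, 0, 0, 0.085, -0.032, -0.091, 0, 0, 0, 0, 0.085, -0.032, -0.091, 0, 0, 0, 0, 0.085, -0.032, -0.091, 0, 0, 0, 0, 0.085, -0.032, -0.091, 0, 0, 0, 0, 0.085, -0.032, -0.091, 0, 0, 0, 0, 0.085, -0.032, -0.091, 0, 0, 0, 0, 0.085, 0, 0, 0, 0, 0, 0, 0.085, 0, 0, 0, 0, 0, 0, 0.085])

```text
clock: 29.1
tcp_pos: [0.4664, 0.4228, 0.1866]
tool_rot: [0.994, -0.105, -0.001, 0.001]
contact_force: [0.4, 0.0, -0.3]
grip_width: 0.0849
gripper_force: 0.0
```

```bash
python3 - <<'E'
from h import *
plan([.469,.4275,.055],-.215)
shot('wrist','w7.png')
E
```

```text
t 29.1 tcp [0.4664 0.4228 0.1866] yaw -0.210 | rz 0.0047 rv [0.0027 0.0026 0.0047] then d [ 0.0016 -0.0051  0.1316] j6 2.33 j1 0.54
```

All three spacers are within 1 mm of their marks. Next I'll descend on the cage cube and grip it.

Scaled: 0.035 m is 0.07, -0.005 m is -0.01, 0.005 rad is 0.0008.

>>> run_rows(increments=[0.0032, -0.01, 0.04, 0, 0, 0.0008, 0.085, 0, 0, 0.07, 0, 0, 0, 0.085, 0, 0, 0.07, 0, 0, 0, 0.085, 0, 0, 0.05, 0, 0, 0, 0.085, 0, 0, 0.024, 0, 0, 0, 0.085, 0, 0, 0, 0, 0, 0, 0.085, 0, 0, 0, 0, 0, 0, 0.085])

```text
clock: 29.85
tcp_pos: [0.4711, 0.4269, 0.0626]
tool_rot: [0.994, -0.11, 0.0, -0.0]
contact_force: [-0.0, 0.0, -0.4]
grip_width: 0.0854
gripper_force: 0.0
```

```bash
python3 - <<'E'
from h import *
plan([.469,.4275,.055],-.215)
E
```

```text
t 29.9 tcp [0.4711 0.4269 0.0626] yaw -0.221 | rz -0.0057 rv [-0.001  -0.0005 -0.0057] then d [-0.0021 -0.0002  0.0076] j6 2.34 j1 0.55
```

Scaled: 0.006 m is 0.012, 0.002 m is 0.004, -0.005 rad is -0.0008.

>>> run_rows(increments=[-0.002, 0, 0.012, 0, 0, -0.0008, 0.085, 0, 0, 0.004, 0, 0, 0, 0.085, 0, 0, 0, 0, 0, 0, 0.03, 0, 0, 0, 0, 0, 0, 0.03, 0, 0, 0, 0, 0, 0, 0.03, 0, 0, 0, 0, 0, 0, 0.03, 0, 0, 0, 0, 0, 0, 0.03, 0, 0, 0, 0, 0, 0, 0.03, 0, 0, 0, 0, 0, 0, 0.03], force=90)

```text
clock: 30.75
tcp_pos: [0.4694, 0.4276, 0.0539]
tool_rot: [0.994, -0.107, 0.0, -0.0]
contact_force: [0.4, 1.9, 2.4]
grip_width: 0.039
gripper_force: 91.7
```

>>> run_rows(increments=[0, 0, 0, 0, 0, 0, 0.03, 0, 0, -0.01, 0, 0, 0, 0.03, 0, 0, -0.03, 0, 0, 0, 0.03, 0, 0, 0, 0, 0, 0, 0.03, 0, 0, 0, 0, 0, 0, 0.03])

```text
clock: 31.25
tcp_pos: [0.4692, 0.4272, 0.0737]
tool_rot: [0.994, -0.107, -0.0, -0.0]
contact_force: [-0.9, 0.0, -5.7]
grip_width: 0.0392
gripper_force: 91.8
```

```bash
python3 - <<'E'
from h import *
plan([.469,.4275,.185],-.215); print(manip.observe()['ft_torque'])
E
```

```text
t 31.2 tcp [0.4692 0.4272 0.0737] yaw -0.215 | rz -0.0003 rv [-0.0001  0.0003 -0.0003] then d [-0.0002 -0.0002 -0.1113] j6 2.33 j1 0.55
[0.0128 0.032  0.0011]
```

Scaled: -0.03 m is -0.06, -0.025 m is -0.05.

>>> run_rows(increments=[0, 0, -0.05, 0, 0, 0, 0.03, 0, 0, -0.06, 0, 0, 0, 0.03, 0, 0, -0.06, 0, 0, 0, 0.03, 0, 0, -0.05, 0, 0, 0, 0.03, 0, 0, 0, 0, 0, 0, 0.03, 0, 0, 0, 0, 0, 0, 0.03])

```text
clock: 31.85
tcp_pos: [0.4688, 0.427, 0.1824]
tool_rot: [0.994, -0.107, -0.001, 0.0]
contact_force: [-1.1, -1.4, -6.7]
grip_width: 0.0391
gripper_force: 93.0
```

```bash
python3 - <<'E'
from h import *
plan([*b2w(0,.045),.109],-.215);plan([*b2w(0,.045),.109],BY)
E
```

```text
t 31.9 tcp [0.4688 0.427  0.1824] yaw -0.215 | rz -0.0002 rv [ 0.0009  0.0014 -0.0002] then d [0.2065 0.4081 0.0734] j6 2.33 j1 0.55
t 31.9 tcp [0.4688 0.427  0.1824] yaw -0.215 | rz -0.3061 rv [ 0.0006  0.0015 -0.3061] then d [0.074  0.4514 0.0734] j6 2.33 j1 0.55
```

Translate first, turn afterwards.

Scaled: 0.034 m is 0.068, 0.0172 m is 0.0344.

>>> run_rows(increments=[0.0344, 0.068, 0, 0, 0, 0, 0.03, 0.0344, 0.068, 0, 0, 0, 0, 0.03, 0.0344, 0.068, 0, 0, 0, 0, 0.03, 0.0344, 0.068, 0, 0, 0, 0, 0.03, 0.0344, 0.068, 0, 0, 0, 0, 0.03, 0.0344, 0.068, 0, 0, 0, 0, 0.03, 0.0344, 0.068, 0, 0, 0, 0, 0.03, 0.0344, 0.068, 0, 0, 0, 0, 0.03, 0.0344, 0.068, 0, 0, 0, 0, 0.03, 0.0344, 0.068, 0, 0, 0, 0, 0.03, 0.0344, 0.068, 0, 0, 0, 0, 0.03, 0.0344, 0.068, 0, 0, 0, 0, 0.03])

```text
clock: 33.05
tcp_pos: [0.5821, -0.0166, 0.1801]
tool_rot: [0.994, -0.107, -0.003, -0.0]
contact_force: [0.5, 0.1, -4.9]
grip_width: 0.0391
gripper_force: 93.6
```

>>> run_rows(increments=[0, 0, 0, 0, 0, -0.0159, 0.03, 0, 0, 0, 0, 0, -0.0164, 0.03, 0, 0, 0, 0, 0, -0.0164, 0.03, 0, 0, 0.04, 0, 0, 0, 0.03, 0, 0, 0.04, 0, 0, 0, 0.03, 0, 0, 0, 0, 0, 0, 0.03, 0, 0, 0, 0, 0, 0, 0.03, 0, 0, 0, 0, 0, 0, 0.03])

```text
clock: 33.85
tcp_pos: [0.5839, -0.0155, 0.1436]
tool_rot: [0.999, 0.045, -0.0, 0.0]
contact_force: [0.7, 0.3, -4.4]
grip_width: 0.0389
gripper_force: 94.1
```

```bash
python3 - <<'E'
from h import *
plan([*b2w(0,.045),.109],BY)
E
```

```text
t 33.9 tcp [ 0.5839 -0.0155  0.1436] yaw 0.091 | rz -0.0001 rv [ 0.0002  0.0003 -0.0001] then d [-0.0005  0.0003  0.0346] j6 1.25 j1 -0.23
```

Scaled: 0.015 m is 0.03, 0.01 m is 0.02.

>>> run_rows(increments=[0, 0, 0.03, 0, 0, 0, 0.03, 0, 0, 0.02, 0, 0, 0, 0.03, 0, 0, 0.008, 0, 0, 0, 0.03, 0, 0, 0.004, 0, 0, 0, 0.03, 0, 0, 0, 0, 0, 0, 0.03, 0, 0, 0, 0, 0, 0, 0.03])

```text
clock: 34.45
tcp_pos: [0.5839, -0.0155, 0.1126]
tool_rot: [0.999, 0.045, -0.0, 0.0]
contact_force: [0.6, -0.0, -5.5]
grip_width: 0.0395
gripper_force: 94.6
```

```bash
python3 - <<'E'
from h import *
plan([*b2w(0,.045),.109],BY)
E
```

```text
t 34.5 tcp [ 0.5839 -0.0155  0.1126] yaw 0.091 | rz -0.0001 rv [ 0.0002  0.0001 -0.0001] then d [-0.0005  0.0003  0.0036] j6 1.25 j1 -0.23
```

Scaled: 0.001 m is 0.002.

>>> run_rows(increments=[0, 0, 0.002, 0, 0, 0, 0.03, 0, 0, 0.002, 0, 0, 0, 0.03, 0, 0, 0.002, 0, 0, 0, 0.03, 0, 0, 0, 0, 0, 0, 0.03, 0, 0, 0, 0, 0, 0, 0.03])

```text
clock: 34.95
tcp_pos: [0.5836, -0.0154, 0.1093]
tool_rot: [0.999, 0.045, -0.0, -0.0]
contact_force: [0.6, -0.5, -5.4]
grip_width: 0.039
gripper_force: 94.6
```

>>> run_rows(increments=[0, 0, 0.001, 0, 0, 0, 0.03, 0, 0, 0.0006, 0, 0, 0, 0.03, 0, 0, 0, 0, 0, 0, 0.03, 0, 0, 0, 0, 0, 0, 0.03])

```text
clock: 35.35
tcp_pos: [0.5837, -0.0155, 0.1089]
tool_rot: [0.999, 0.045, -0.0, 0.0]
contact_force: [-2.0, -0.1, -0.4]
grip_width: 0.0387
gripper_force: 95.0
```

Force has dropped to about 0, so the plate rests on the spacers. I'll release, rise and clear the view.

Scaled: -0.05 m is -0.1, -0.04 m is -0.08.

>>> run_rows(increments=[0, 0, 0, 0, 0, 0, 0.045, 0, 0, 0, 0, 0, 0, 0.06, 0, 0, 0, 0, 0, 0, 0.085, 0, 0, 0, 0, 0, 0, 0.085, 0, 0, 0, 0, 0, 0, 0.085, 0, 0, 0, 0, 0, 0, 0.085, 0, 0, -0.04, 0, 0, 0, 0.085, 0, 0, -0.08, 0, 0, 0, 0.085, 0, 0, -0.1, 0, 0, 0, 0.085, 0, 0, -0.08, 0, 0, 0, 0.085, 0, 0, 0, 0, 0, 0, 0.085])

```text
clock: 36.45
tcp_pos: [0.5872, -0.0161, 0.2664]
tool_rot: [0.999, 0.045, 0.006, 0.002]
contact_force: [1.0, -0.6, -0.2]
grip_width: 0.0853
gripper_force: 0.0
```

>>> run_rows(increments=[-0.08, 0.02, 0, 0, 0, 0, 0.085, -0.08, 0.02, 0, 0, 0, 0, 0.085, -0.08, 0.02, 0, 0, 0, 0, 0.085, -0.08, 0.02, 0, 0, 0, 0, 0.085, -0.04, 0.02, 0, 0, 0, 0, 0.085, 0, 0, 0, 0, 0, 0, 0.085, 0, 0, 0, 0, 0, 0, 0.085])

```text
clock: 37.15
tcp_pos: [0.409, -0.0816, 0.2584]
tool_rot: [0.999, 0.045, -0.0, -0.0]
contact_force: [0.4, -0.8, 0.3]
grip_width: 0.0851
gripper_force: 0.0
```

```bash
python3 - <<'E'
from h import *
c=shot('top','t4.png');s=shot('scene','s4.png')
cv2.imwrite('pics/c7.png',np.vstack([cv2.resize(c['color'][150:330,110:510,::-1],None,fx=2,fy=2)[:, :800],cv2.resize(s['color'][190:330,100:500,::-1],None,fx=1.7,fy=1.7)[:,:680].copy() if 0 else cv2.copyMakeBorder(cv2.resize(s['color'][190:330,100:500,::-1],None,fx=1.7,fy=1.7),0,0,0,120,cv2.BORDER_CONSTANT)]))
E
```

```text
(no output)
```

View pics/c7.png

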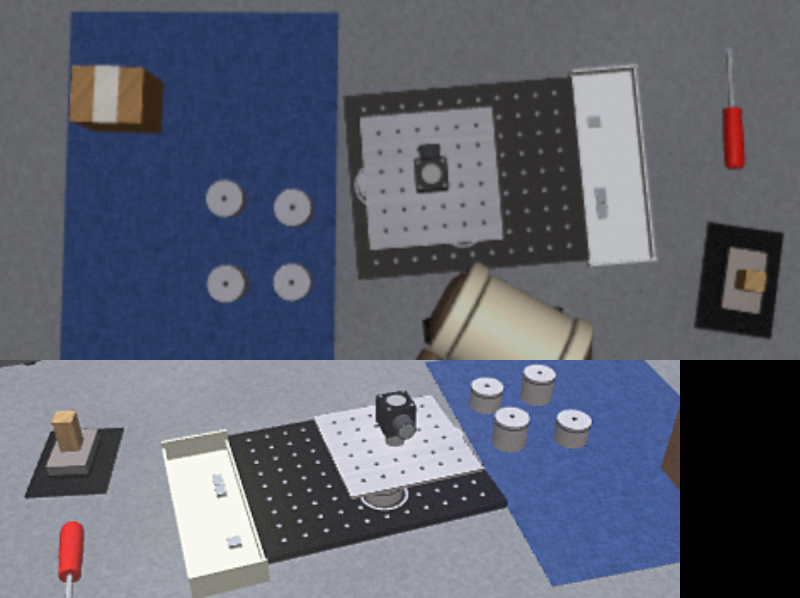

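The plate lies square on the spacers (top-view corners about (360,117) to (502,240)), the scraper is on its pad at (744,280), and the offcuts are in the tray. A last numeric check before handing in.

```bash
python3 - <<'E'
from h import *
c=load('t4'); f=lambda u,v:((u+.5)/2-.5+110,(v+.5)/2-.5+150)
q=np.array([p2w(c,f(*p),.061) for p in [(360,117),(494,108),(502,240),(369,249)]]); e=q[0]-q[3]
d=q.mean(0)[:2]-b2w(0,.045); print('plate',q.mean(0),d,np.arctan2(e[1],e[0])-BY)
print('scr-pad',p2w(c,f(744,280),.026)[:2]-[.4572,-.4205])
E
```

```text
plate [ 0.5832 -0.0161  0.061 ] [-0.0002 -0.0003] -0.011909927897732764
scr-pad [-0.0004 -0.0003]
```

```bash
python3 -c "
from bench import manip
print(manip.job_done())"
```

```text
the job is handed in; nothing more can be done
None
```

I handed the job in at about 37 s on the robot clock, and no verdict came back; by my camera checks three offcuts are in the tray, the scraper is on its pad, two 25 mm spacers are within 1 mm of their marks, and the plate is seated on the spacers, centred to under 1 mm and square to 0.012 rad.

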